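Tip the core out of the trough and box it

TASK

Press the trough's end tab down until the brick core slides along to the lip, then let the trough ease back level. Take the core by its end, set it in the V-block and let go, then take it again by its middle and lay it on the two rods in the sample tin. The core is brittle, so press and set down gently, and leave the brick, the calliper and the jar where they are.

Things in the scene. Friction and masses are not known exactly. Their poses are not given: they have to be found in the camera images.
- tray (a joint): tilt of the zinc trough on its stand, rad: 0 level (rest) to 0.5 with the tab pushed down. A spring returns it to level: about 2 N on the tab starts it, about 6 N holds it at 0.45. The core starts sliding at 0.2 to 0.4, by its hidden friction. Ease the tab up afterwards: let go at once, the trough snaps back.
- tray_hinge (a point): hinge of the trough, fixed 95 mm above the bench; x points level towards the tab end, y along the hinge, z up. With the trough level its floor is at z = 10 mm; the walled part, x = -122 to 68 mm, 36 mm wide, 30 mm inside, walls to z = 42 mm, leaves no room for fingers beside the core. The stand's cheeks, 57 mm apart over all, stand at x = 0 and end 13 mm above the hinge.
- tray_lip (a point): foot of the lip that stops the core: middle of its inner face, on the trough floor, 130 mm from the hinge; moves with the trough. The lip is 4 mm thick, 14 mm high, 30 mm wide. The last 62 mm of floor before it are an open tongue only 18 mm wide without walls: fingers can pass on both sides.
- tray_tab (a point): the point to push, on top of the flat push tab outside the lip: 158 mm from the hinge along the trough, 10 mm above the hinge when level; moves and tilts with the trough (x outward along it). The tab reaches 24 mm inward and 18 mm outward of this point, 50 mm wide, 6 mm thick.
- core: dark brick core, brittle (40 N at most on V-block or tin: seat it slowly, by feel), a cylinder 26 mm in diameter, 150 mm long, about 0.17 kg (varies); origin at its centre, x along its length. It starts in the walled part of the trough; against the lip, trough level, its centre is 55 mm from the hinge towards the tab and 23 mm above it, and its last 62 mm are free for fingers.
- vblock: steel V-block, fixed: base 74 x 60 x 8 mm with two 90 degree V-notched cheeks, each 8 mm thick, centred 27 mm either side of the middle (46 mm free between), 42 mm high, 57 mm wide. Origin at the centre of its underside, x along the V. A core lying in it has its axis 45 mm above the origin, along x.
- tin: open zinc sample tin, loose, 0.5 kg: 181 x 52 mm, walls 3 mm thick, 36 mm high, but the middle 80 mm of the long sides are cut down to 5 mm for fingers. Origin at the centre of its underside, x along its length. Two 6 mm rods lie lengthwise on its floor, 16 mm apart; a core resting on them has its axis 20 mm above the origin, along x.
- brick: bystander: half-burnt brick 215 x 102 x 65 mm, origin at the centre of its underside
- calliper: bystander: blue calliper 230 mm long, 12 mm thick, lying flat, origin at the middle of its beam's underside
- jar: bystander: closed jar, 66 mm in diameter, 90 mm high, origin at the centre of its underside
Mind the look-alikes: they are no part of the job. There is more than one size of the core; the one meant has the size given above.

How it is judged:
By the outcome, as a careful person would: the job done as asked, in the order asked, and still so for the second after the job is handed in, with the robot touching nothing.
It also fails if it takes over 64 s, if anything falls off the work surface, if the arm or the gripper's body presses on something with over 40 N, if the wrist force passes 120 N, or if a joint passes its speed limit or range.

ROBOT

A 6-joint arm with a two-finger parallel gripper is mounted at the origin on the work surface. World frame = base frame: x ahead of the robot, y to its left, z up, the work surface at z = 0. Lengths are in m, angles in rad, forces in N, time in s.
With the tool pointing down it reaches from about 0.325 to 0.925 m from the base axis. Payload 3.1 kg.
Tool frame: the origin (TCP) lies on the centre line of the jaws, within the pads' length; the fingertips stand 14 mm ahead of it and the grasp point (between the pads) lies 5 mm behind it; z points along the fingers, y is the line along which they close (so a half turn about z gives the same grasp; the last joint's range is limited). The gripper opens to 85 mm and grips with 20 to 120 N. Pads are 22 mm wide; open, the fingers measure 114 mm over their backs; the gripper's body (76 mm by 85 mm) begins 54 mm behind the grasp point. The pads swing forward as they close: fully open they stand 13 mm farther back than shut.
Start: joints at [-1.366, 0.217, 1.613, -0, 1.311, -0.112], TCP at [0.195, -0.594, 0.21] pointing down, gripper open.
Joint ranges: [-2.75, 2.75], [-0.78, 2.1], [0.31, 2.55], [-1.13, 4.27], [0.13, 2.63], [-2.58, 2.58]. Speed limits (rad/s): [2.79, 2.79, 3.14, 3.14, 3.14, 3.14].

INTERFACE

Orientations are given as a rotation vector (axis times angle).
In Python, from plant import * gives the robot as it stands.
- The arm moves only by the shell command python3 -m inch 'ROWS'. ROWS is JSON, a list of rows, each an object of numbers: "x", "y", "z": the shift along the tool's x, y, z in cm; "wx", "wy", "wz": the turn, a rotation vector about the tool's x, y, z in rad; "jaw": the finger opening in cm, from 0 to 8.54. In form: [{"x": .., "y": .., "z": .., "wx": .., "wy": .., "wz": .., "jaw": ..}, ...]. A call has 1 to 20 rows; each row is the pose to reach, as a shift and turn from the pose commanded when the call began, along the tool's axes at that moment; what a row does not reach only later rows make up. A row lasts 1/12 s, in which the tool goes at most 41.7 mm and 7.16 degrees, less where a joint would pass 70% of its speed; a pose out of reach is approached as far as the arm can. A call with a gripper value outside its range is refused whole. The fingers move at their own pace and stop on an object; the grip force is fixed at half the most. Time passes only in rows, so rows that repeat a pose let the fingers close. It gives the time, the measured TCP pose, the force, the opening and the grip force at its end, in the units of the state.
- read_state(): the state, without advancing time (a new reading comes with each control period).
- snapshot(name): name is "scene" or "top" or "wrist"; returns a dict with "color" (384x512x3 uint8, red, green, blue), "fx", "fy", "cx", "cy" (pixels), "extrinsics" (4x4, takes a point from camera to world coordinates). Camera axes: x right, y down, z forward; pixel columns grow to the right and rows downward; lengths in m; the calibration is good to about 2 mm. The wrist camera is an equidistant fisheye: a pixel r from the principal point sees the ray r / f radians off the axis. A picture is of the moment at which its call begins. There is no depth.
- finish_job(): hands the job in; it is judged then, once.
Trained networks look in a picture, given as the dict that the camera call returned (one of the last four; its "shot" number tells which), for a name from the list of things; names that differ only in an ending like _2 or _b are one class to them, and where a whole thing is asked for, a point or a joint stands for the part that bears it (a point fixed in the world has none). Each returns a list of dicts, best first, with "confidence" (0 to 1); they miss things now and then, are a little off and sometimes report something else, mostly with a low value. They report only what shows in the picture. A call takes as long as a camera call. They do not tell look-alikes from the thing itself.
- masks_of(thing, picture): "region" (384x512 bool, what is visible of it) and "at" ([column, row] in pixels, amid what is visible of it).
- place_of(thing, picture): "at" ([column, row] in pixels: a listed point, or the origin of a listed thing).
The state is a dict: "time_s": time; "q": joint angles; "dq": joint speeds; "joint_torque": joint torques, N m; "position": TCP position; "orientation": TCP orientation; "force": force on the tool from outside, world axes, zero at the start; "moment": the same for the moment, N m; "opening": finger opening in m; "grip_force": force on a finger pad.
Only numpy, scipy, OpenCV 4.12 (cv2) and the standard library are available. Lean on these libraries where they do the work, as an engineer would, in place of code of your own. Each camera call takes 0.05 s, during which the arm holds its last target. There are 200 camera calls.

## Working session

There is one attempt and no reset: what is moved stays moved. The work goes in short steps, Python scripts to look and compute and a shell command to move; the robot and the scene stay as the last step left them, time stands still between calls to the robot, and variables do not carry over. Pictures are saved under pics/ and viewed, at most 10 in all, crops included, and the job is handed in when it is done.

```bash
mkdir -p pics; ls; cat > h.py <<'E'
from plant import *
import numpy as np, cv2
from scipy.spatial.transform import Rotation as R
def ray(p,uv,wrist=False):
    u=(uv[0]-p["cx"])/p["fx"]; v=(uv[1]-p["cy"])/p["fy"]
    if wrist:
        r=np.hypot(u,v); s=np.sin(r)/max(r,1e-9); d=np.array([u*s,v*s,np.cos(r)])
    else: d=np.array([u,v,1.])
    E=np.array(p["extrinsics"]); d=E[:3,:3]@d
    return E[:3,3], d/np.linalg.norm(d)
def atz(p,uv,z,w=False):
    o,d=ray(p,uv,w); return o+d*(z-o[2])/d[2]
def tri(rs):
    A=0;b=0
    for o,d in rs:
        M=np.eye(3)-np.outer(d,d); A=A+M; b=b+M@o
    x=np.linalg.solve(A,b)
    return x,[np.linalg.norm((np.eye(3)-np.outer(d,d))@(x-o))*1e3 for o,d in rs]
def proj(p,X,w=False):
    E=np.array(p["extrinsics"]); c=E[:3,:3].T@(np.array(X)-E[:3,3])
    if w:
        t=np.arctan2(np.hypot(c[0],c[1]),c[2]); k=t/np.hypot(c[0],c[1]); return p["cx"]+p["fx"]*c[0]*k,p["cy"]+p["fy"]*c[1]*k
    return p["cx"]+p["fx"]*c[0]/c[2],p["cy"]+p["fy"]*c[1]/c[2]
def togo(X,rot=None):
    """shift in tool cm and rotvec to world pose"""
    s=read_state(); T=R.from_rotvec(s["orientation"])
    d=T.inv().apply(np.array(X)-s["position"])*100
    w=(T.inv()*rot).as_rotvec() if rot is not None else None
    return d.round(2), w
np.set_printoptions(precision=4,suppress=True)
E
python3 - <<'E'
from h import *
P={n:snapshot(n) for n in("scene","top","wrist")}
cv2.imwrite("pics/a.png",cv2.cvtColor(np.hstack([P["scene"]["color"],P["top"]["color"]]),cv2.COLOR_RGB2BGR)[:, :])
for n in P: cv2.imwrite(f"pics/{n}.png",cv2.cvtColor(P[n]["color"],cv2.COLOR_RGB2BGR))
for t in["tray_hinge","tray_lip","tray_tab","core","vblock","tin","brick","calliper","jar"]:
    for n in P:
        print(t,n,[(np.round(d["at"],1).tolist(),round(d["confidence"],2)) for d in place_of(t,P[n])])
s=read_state();print(s["position"],s["orientation"],s["force"],s["time_s"])
E
```

```text
pics
tray_hinge scene [([268.9, 157.4], 0.7)]
tray_hinge top [([191.2, 208.4], 0.76)]
tray_hinge wrist []
tray_lip scene [([326.3, 221.7], 0.71), ([237.4, 178.5], 0.69)]
tray_lip top [([250.8, 228.8], 0.88)]
tray_lip wrist []
tray_tab scene [([226.6, 178.8], 0.93)]
tray_tab top [([265.8, 232.0], 0.58)]
tray_tab wrist []
core scene [([233.9, 145.7], 0.71), ([272.2, 150.0], 0.58), ([277.3, 142.8], 0.45)]
core top [([122.5, 232.0], 0.97), ([164.9, 288.5], 0.93), ([177.7, 206.3], 0.72)]
core wrist []
vblock scene [([195.3, 299.2], 0.77)]
vblock top [([384.4, 198.6], 0.87)]
vblock wrist []
tin scene [([149.9, 280.6], 0.88)]
tin top [([388.3, 258.7], 0.58)]
tin wrist []
brick scene [([325.1, 224.5], 0.65), ([195.7, 299.9], 0.56)]
brick top [([222.9, 120.4], 0.66)]
brick wrist []
calliper scene [([259.4, 320.4], 0.61)]
calliper top [([372.3, 132.4], 0.98)]
calliper wrist []
jar scene [([340.4, 162.0], 0.64), ([149.3, 279.1], 0.63), ([272.6, 152.8], 0.18)]
jar top [([124.7, 148.2], 0.76)]
jar wrist []
[ 0.1947 -0.5939  0.21  ] [-3.1022 -0.4955  0.    ] [-0.2088 -0.086  -1.1164] 1.5
```

```bash
python3 - <<'E'
from h import *
import cv2
a=cv2.imread("pics/scene.png");b=cv2.imread("pics/top.png")
cv2.imwrite("pics/s1.png",cv2.resize(a,(800,600),interpolation=3));cv2.imwrite("pics/t1.png",cv2.resize(b,(800,600),interpolation=3))
S=snapshot("scene");T=snapshot("top")
L=dict(hinge=([268.9,157.4],[191.2,208.4]),lip=([237.4,178.5],[250.8,228.8]),tab=([226.6,178.8],[265.8,232.]),vblock=([195.3,299.2],[384.4,198.6]),tin=([149.9,280.6],[388.3,258.7]),core=([272.2,150],[177.7,206.3]),brick=([325.1,224.5],[222.9,120.4]),cal=([259.4,320.4],[372.3,132.4]),jar=([340.4,162],[124.7,148.2]))
for k,(u,v) in L.items(): print(k,*tri([ray(S,u),ray(T,v)]))
for t in("vblock","tin","brick","calliper","core"):
    for n,p in(("top",T),("scene",S)):
        for d in masks_of(t,p)[:3]:
            m=d["region"].astype(np.uint8); r=cv2.minAreaRect(cv2.findNonZero(m)); print(t,n,round(d["confidence"],2),np.round(cv2.boxPoints(r),1).tolist())
print(T["extrinsics"],T["fx"]);print(S["extrinsics"])
E
```

```text
hinge [0.5543 0.1729 0.1066] [np.float64(0.9398190082505724), np.float64(0.9398190082504485)]
lip [0.5163 0.0515 0.1072] [np.float64(2.8375522406407434), np.float64(2.8375522406406812)]
tab [0.507  0.0191 0.1301] [np.float64(0.7544990254711886), np.float64(0.754499025471237)]
vblock [ 0.5854 -0.2613  0.0006] [np.float64(1.4479582245416278), np.float64(1.4479582245418559)]
tin [ 0.4472 -0.2701 -0.0122] [np.float64(0.8120199888799606), np.float64(0.8120199888799015)]
core [0.5555 0.197  0.1179] [np.float64(3.8354321500897224), np.float64(3.8354321500897384)]
brick [ 0.7712  0.1187 -0.0115] [np.float64(4.476062372225587), np.float64(4.47606237222572)]
cal [ 0.7454 -0.235  -0.0003] [np.float64(1.1096434152829577), np.float64(1.1096434152831427)]
jar [0.7093 0.3562 0.0066] [np.float64(8.779536151955034), np.float64(8.779536151955087)]
vblock top 0.89 [[366.5, 189.0], [400.79998779296875, 180.89999389648438], [406.8999938964844, 206.8000030517578], [372.6000061035156, 214.89999389648438]]
vblock scene 0.82 [[174.0, 307.5], [188.10000610351562, 274.0], [214.6999969482422, 285.20001220703125
[... 1446 characters left out ...]
 136.60000610351562], [254.8000030517578, 162.8000030517578]]
core scene 0.55 [[216.8000030517578, 145.10000610351562], [219.0, 139.5], [247.89999389648438, 150.6999969482422], [245.8000030517578, 156.1999969482422]]
core scene 0.48 [[262.20001220703125, 140.39999389648438], [263.79998779296875, 135.60000610351562], [293.20001220703125, 145.39999389648438], [291.6000061035156, 150.1999969482422]]
[[ 0.0066 -0.9961  0.088   0.5119]
 [-1.     -0.0061  0.0066  0.037 ]
 [-0.0061 -0.088  -0.9961  0.909 ]
 [ 0.      0.      0.      1.    ]] 388.68613771743003
[[ 0.8767  0.3491 -0.3309  0.9614]
 [ 0.481  -0.6285  0.6112 -0.6342]
 [ 0.0054 -0.695  -0.7189  0.9215]
 [ 0.      0.      0.      1.    ]]
```

View pics/t1.png

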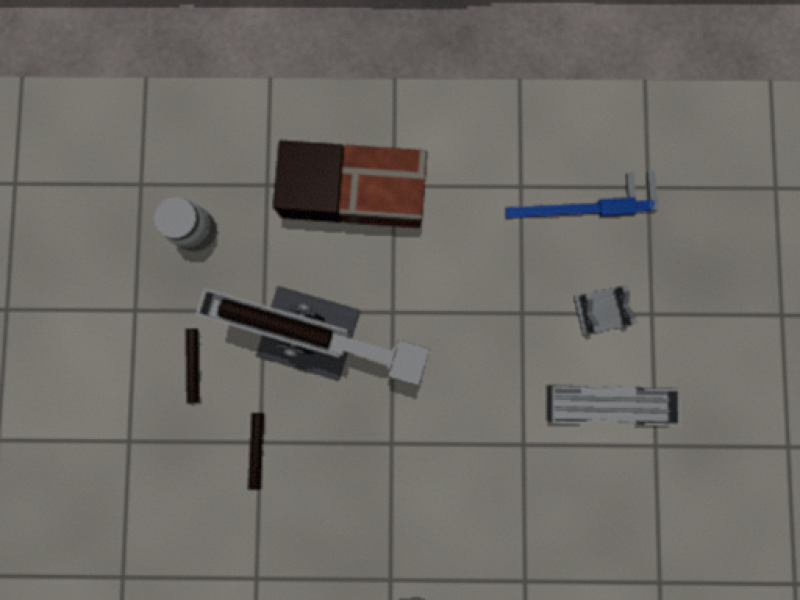

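View pics/s1.png

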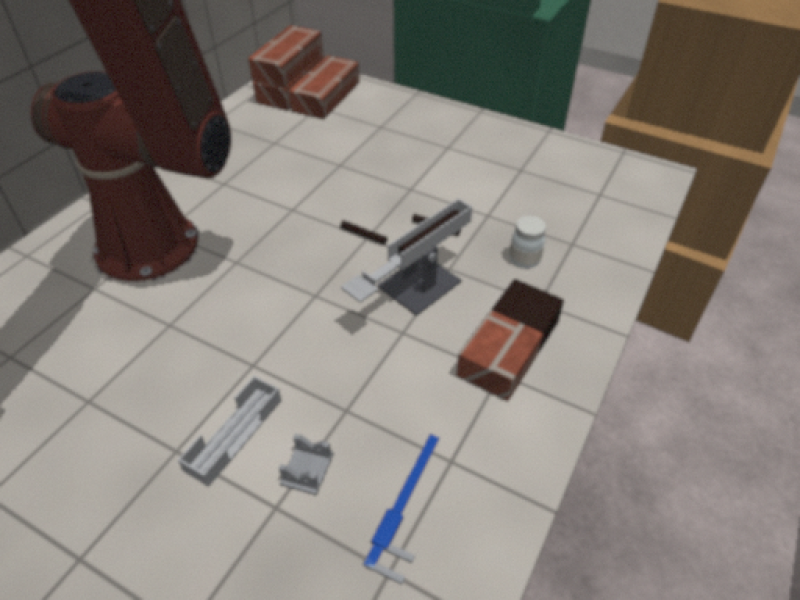

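The top view shows the trough at centre-left (core inside at about 270,322; tab at 408,362), with the V-block at (605,310) and the tin at (612,405). Two thinner decoy cores lie at (192,365) and (257,450). The scene view agrees. Next I work out the move to above the tab.

```bash
cat >> h.py <<'E'
def down(a):  # tool down, tool y at world angle a (rad)
    x=a+np.pi/2
    return R.from_matrix(np.array([[np.cos(x),np.cos(a),0],[np.sin(x),np.sin(a),0],[0,0,-1]]))
E
python3 - <<'E'
from h import *
T=snapshot("top")
h=atz(T,[191.2,208.4],.095);l=atz(T,[250.8,228.8],.105);t=atz(T,[265.8,232],.105)
print(h,l,t,np.degrees(np.arctan2(*(l-h)[1::-1])),np.degrees(np.arctan2(*(t-h)[1::-1])),np.linalg.norm((l-h)[:2]),np.linalg.norm((t-h)[:2]))
a=np.radians(-17)
print(togo([.515,.03,.24],down(a)))
E
```

```text
[0.5557 0.1755 0.095 ] [0.5139 0.0499 0.105 ] [0.5075 0.019  0.105 ] -108.43347631315635 -107.12182318852055 0.13233367586726166 0.16373704368037606
(array([ 49.87, -49.3 ,  -3.  ]), array([-0.    ,  0.    , -0.9572]))
```

```bash
python3 -m inch '[{"x":49.9,"y":-49.3,"z":-3,"wz":-0.957,"jaw":0},{"x":49.9,"y":-49.3,"z":-3,"wz":-0.957,"jaw":0},{"x":49.9,"y":-49.3,"z":-3,"wz":-0.957,"jaw":0},{"x":49.9,"y":-49.3,"z":-3,"wz":-0.957,"jaw":0},{"x":49.9,"y":-49.3,"z":-3,"wz":-0.957,"jaw":0},{"x":49.9,"y":-49.3,"z":-3,"wz":-0.957,"jaw":0},{"x":49.9,"y":-49.3,"z":-3,"wz":-0.957,"jaw":0},{"x":49.9,"y":-49.3,"z":-3,"wz":-0.957,"jaw":0},{"x":49.9,"y":-49.3,"z":-3,"wz":-0.957,"jaw":0},{"x":49.9,"y":-49.3,"z":-3,"wz":-0.957,"jaw":0},{"x":49.9,"y":-49.3,"z":-3,"wz":-0.957,"jaw":0},{"x":49.9,"y":-49.3,"z":-3,"wz":-0.957,"jaw":0},{"x":49.9,"y":-49.3,"z":-3,"wz":-0.957,"jaw":0},{"x":49.9,"y":-49.3,"z":-3,"wz":-0.957,"jaw":0},{"x":49.9,"y":-49.3,"z":-3,"wz":-0.957,"jaw":0},{"x":49.9,"y":-49.3,"z":-3,"wz":-0.957,"jaw":0},{"x":49.9,"y":-49.3,"z":-3,"wz":-0.957,"jaw":0},{"x":49.9,"y":-49.3,"z":-3,"wz":-0.957,"jaw":0},{"x":49.9,"y":-49.3,"z":-3,"wz":-0.957,"jaw":0},{"x":49.9,"y":-49.3,"z":-3,"wz":-0.957,"jaw":0}]'
python3 - <<'E'
from h import *
W=snapshot("wrist"); cv2.imwrite("pics/w1.png",cv2.cvtColor(W["color"],cv2.COLOR_RGB2BGR))
for t,z in(("tray_hinge",.095),("tray_lip",.105),("tray_tab",.105),("core",.118),("vblock",0),("tin",0)):
    for d in place_of(t,W): print(t,np.round(d["at"],1),round(d["confidence"],2),atz(W,d["at"],z,True))
print(togo([.515,.03,.24],down(np.radians(-17))))
E
```

```text
(array([ 49.87, -49.3 ,  -3.  ]), array([-0.    ,  0.    , -0.9572]))invalid input at $[0]: expected keys x, y, z, wx, wy, wz, jaw
```

View pics/w1.png

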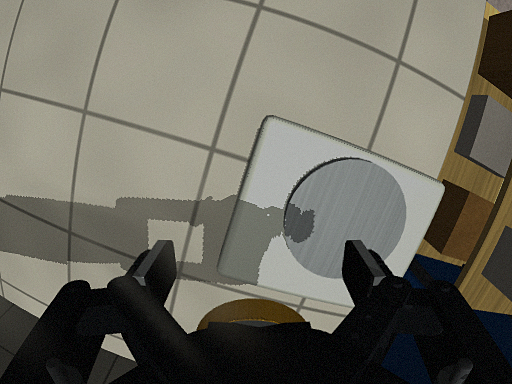

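The move was refused because every key is needed. The picture shows a white box with a disc under the start pose, at about (335,215), and nothing of the tray.

```bash
python3 -m inch '[{"x":0,"y":0,"z":-3,"wx":0,"wy":0,"wz":0,"jaw":8.5},{"x":49.9,"y":-49.3,"z":-3,"wx":0,"wy":0,"wz":-0.957,"jaw":0},{"x":49.9,"y":-49.3,"z":-3,"wx":0,"wy":0,"wz":-0.957,"jaw":0},{"x":49.9,"y":-49.3,"z":-3,"wx":0,"wy":0,"wz":-0.957,"jaw":0},{"x":49.9,"y":-49.3,"z":-3,"wx":0,"wy":0,"wz":-0.957,"jaw":0},{"x":49.9,"y":-49.3,"z":-3,"wx":0,"wy":0,"wz":-0.957,"jaw":0},{"x":49.9,"y":-49.3,"z":-3,"wx":0,"wy":0,"wz":-0.957,"jaw":0},{"x":49.9,"y":-49.3,"z":-3,"wx":0,"wy":0,"wz":-0.957,"jaw":0},{"x":49.9,"y":-49.3,"z":-3,"wx":0,"wy":0,"wz":-0.957,"jaw":0},{"x":49.9,"y":-49.3,"z":-3,"wx":0,"wy":0,"wz":-0.957,"jaw":0},{"x":49.9,"y":-49.3,"z":-3,"wx":0,"wy":0,"wz":-0.957,"jaw":0},{"x":49.9,"y":-49.3,"z":-3,"wx":0,"wy":0,"wz":-0.957,"jaw":0},{"x":49.9,"y":-49.3,"z":-3,"wx":0,"wy":0,"wz":-0.957,"jaw":0},{"x":49.9,"y":-49.3,"z":-3,"wx":0,"wy":0,"wz":-0.957,"jaw":0},{"x":49.9,"y":-49.3,"z":-3,"wx":0,"wy":0,"wz":-0.957,"jaw":0},{"x":49.9,"y":-49.3,"z":-3,"wx":0,"wy":0,"wz":-0.957,"jaw":0},{"x":49.9,"y":-49.3,"z":-3,"wx":0,"wy":0,"wz":-0.957,"jaw":0},{"x":49.9,"y":-49.3,"z":-3,"wx":0,"wy":0,"wz":-0.957,"jaw":0},{"x":49.9,"y":-49.3,"z":-3,"wx":0,"wy":0,"wz":-0.957,"jaw":0},{"x":49.9,"y":-49.3,"z":-3,"wx":0,"wy":0,"wz":-0.957,"jaw":0}]'
python3 - <<'E'
from h import *
W=snapshot("wrist"); cv2.imwrite("pics/w2.png",cv2.cvtColor(W["color"],cv2.COLOR_RGB2BGR))
for t,z in(("tray_hinge",.095),("tray_lip",.105),("tray_tab",.105),("core",.118),("vblock",0),("tin",0)):
    for d in place_of(t,W): print(t,np.round(d["at"],1),round(d["confidence"],2),atz(W,d["at"],z,True))
print(togo([.515,.03,.24],down(np.radians(-17))))
E
```

```text
time_s: 4.17
position: [0.5156, 0.0315, 0.24]
orientation: [2.522, 1.873, -0.001]
force: [0.5, -0.7, -0.2]
opening: -0.0001
grip_force: 0.0
tray_hinge [250.4  35.4] 0.9 [0.5491 0.1746 0.095 ]
tray_lip [251.4 158.7] 0.82 [0.5129 0.0516 0.105 ]
tray_lip [252.2 186.1] 0.55 [0.5052 0.0238 0.105 ]
tray_tab [253.5 185.3] 0.68 [0.5067 0.0242 0.105 ]
core [120.7  47.1] 0.84 [0.4215 0.2064 0.118 ]
core [253.1   2.9] 0.56 [0.5604 0.201  0.118 ]
core [346.9 307. ] 0.38 [ 0.5726 -0.1549  0.118 ]
tin [275.3 330.6] 0.62 [ 0.4542 -0.2705  0.    ]
(array([ 0.11, -0.04,  0.01]), array([ 0.0002,  0.0001, -0.0024]))
```

View pics/w2.png

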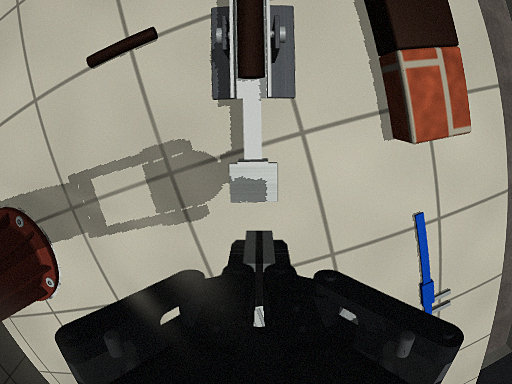

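The view shows the trough running straight up the image at column 253, with the tab at about (254,183) and the core still inside. The tool is aligned, so I descend to just above the tab.

```bash
python3 -m inch '[{"x":-1.3,"y":-0.6,"z":3,"wx":0,"wy":0,"wz":0,"jaw":0},{"x":-1.3,"y":-0.6,"z":7,"wx":0,"wy":0,"wz":0,"jaw":0},{"x":-1.3,"y":-0.6,"z":10,"wx":0,"wy":0,"wz":0,"jaw":0},{"x":-1.3,"y":-0.6,"z":11,"wx":0,"wy":0,"wz":0,"jaw":0},{"x":-1.3,"y":-0.6,"z":11.5,"wx":0,"wy":0,"wz":0,"jaw":0},{"x":-1.3,"y":-0.6,"z":11.7,"wx":0,"wy":0,"wz":0,"jaw":0},{"x":-1.3,"y":-0.6,"z":11.9,"wx":0,"wy":0,"wz":0,"jaw":0},{"x":-1.3,"y":-0.6,"z":12.1,"wx":0,"wy":0,"wz":0,"jaw":0},{"x":-1.3,"y":-0.6,"z":12.3,"wx":0,"wy":0,"wz":0,"jaw":0},{"x":-1.3,"y":-0.6,"z":12.5,"wx":0,"wy":0,"wz":0,"jaw":0}]'
python3 - <<'E'
from h import *
W=snapshot("wrist")
for t,z in(("tray_lip",.105),("tray_tab",.105)):
    for d in place_of(t,W): print(t,np.round(d["at"],1),round(d["confidence"],2),atz(W,d["at"],z,True))
E
```

```text
time_s: 5.35
position: [0.507, 0.0193, 0.1163]
orientation: [2.524, 1.867, 0.003]
force: [0.5, 0.5, -0.4]
opening: 0.0002
grip_force: 0.0
tray_lip [252.  167.9] 0.76 [0.5125 0.0537 0.105 ]
tray_tab [257.4 218.1] 0.81 [0.5061 0.022  0.105 ]
tray_tab [459.5  39.4] 0.58 [0.6751 0.1018 0.105 ]
```

```bash
python3 -m inch '[{"x":0,"y":0,"z":0.3,"wx":0,"wy":0,"wz":0,"jaw":0},{"x":0,"y":0,"z":0.6,"wx":0,"wy":0,"wz":0,"jaw":0},{"x":0,"y":0,"z":0.9,"wx":0,"wy":0,"wz":0,"jaw":0},{"x":0,"y":0,"z":1.2,"wx":0,"wy":0,"wz":0,"jaw":0},{"x":0,"y":0,"z":1.5,"wx":0,"wy":0,"wz":0,"jaw":0},{"x":0,"y":0,"z":1.8,"wx":0,"wy":0,"wz":0,"jaw":0},{"x":0,"y":0,"z":2.1,"wx":0,"wy":0,"wz":0,"jaw":0},{"x":0.1,"y":0,"z":2.4,"wx":0,"wy":0,"wz":0,"jaw":0},{"x":0.1,"y":0,"z":2.7,"wx":0,"wy":0,"wz":0,"jaw":0}]'
python3 - <<'E'
from h import *
W=snapshot("wrist")
cv2.imwrite("pics/w3.png",cv2.cvtColor(W["color"],cv2.COLOR_RGB2BGR))
for t,z in(("tray_lip",.105),("tray_tab",.105)):
    for d in place_of(t,W): print(t,np.round(d["at"],1),round(d["confidence"],2),atz(W,d["at"],z,True))
print(read_state()["force"],proj(W,[.5524,.175,.105],True))
E
```

```text
time_s: 6.25
position: [0.5061, 0.0204, 0.0877]
orientation: [-2.526, -1.868, -0.0]
force: [0.7, 1.2, 0.1]
opening: 0.0002
grip_force: 0.0
tray_lip [258.4 182.4] 0.77 [0.5147 0.0522 0.105 ]
tray_tab [257.6 236.4] 0.97 [0.5055 0.0236 0.105 ]
[0.1371 0.0745 0.1699] (np.float64(258.3205439708048), np.float64(-57.75185604734935))
```

View pics/w3.png

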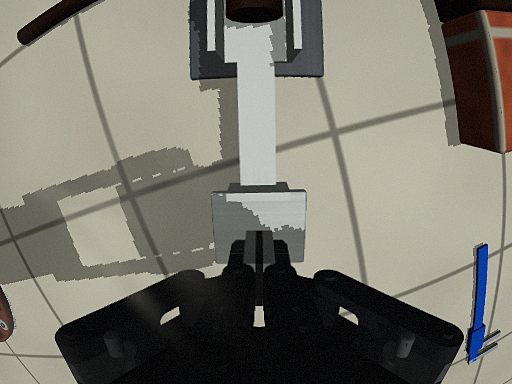

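```bash
python3 - <<'E'
from h import *
W=snapshot("wrist");E=np.array(W["extrinsics"]);s=read_state();p=np.array(s["position"]);T=R.from_rotvec(s["orientation"])
print(E[:3,3],E[:3,2],"tcp",proj(W,p,True),"tip",proj(W,p+T.apply([0,0,.014]),True),s["q"],s["force"])
u=np.array([-.292,-.956,0]);v=np.array([.956,-.292,0])
h=np.array([.5524,.175,.095])
for th in(0,.1,.2,.3):
    f=lambda x,y,z:proj(W,h+u*(x*np.cos(th)+z*np.sin(th))+[0,0,z*np.cos(th)-x*np.sin(th)]+v*y,True)
    print(th,[np.round(f(*c),0).tolist() for c in((.134,-.025,.010),(.134,.025,.010),(.176,-.025,.010),(.176,.025,.010),(.068,.018,.042),(.068,-.009,.010))])
g=cv2.cvtColor(W["color"],cv2.COLOR_RGB2GRAY)
E
```

```text
[0.5258 0.0882 0.2512] [-0.0833 -0.2706 -0.9591] tcp (np.float64(260.5969921537342), np.float64(228.67755121016387)) tip (np.float64(260.47246685516876), np.float64(220.0117787455979)) [-0.0985  0.1095  1.9859 -0.      1.0464  0.1984] [-0.3907  0.2479  0.4205]
0 [[211.0, 193.0], [308.0, 192.0], [215.0, 264.0], [303.0, 263.0], [307.0, 50.0], [240.0, 61.0]]
0.1 [[215.0, 186.0], [304.0, 186.0], [219.0, 250.0], [300.0, 249.0], [304.0, 62.0], [241.0, 65.0]]
0.2 [[218.0, 179.0], [301.0, 179.0], [222.0, 235.0], [296.0, 235.0], [301.0, 72.0], [242.0, 66.0]]
0.3 [[220.0, 170.0], [298.0, 170.0], [225.0, 221.0], [294.0, 221.0], [299.0, 79.0], [243.0, 67.0]]
```

```bash
python3 - <<'E'
from h import *
S=snapshot("scene");s=read_state();p=np.array(s["position"])
im=cv2.cvtColor(S["color"],cv2.COLOR_RGB2BGR)
c=cv2.resize(im[100:250,150:350],None,fx=4,fy=4,interpolation=3)
for X,col in((p,(0,255,0)),(p-[0,0,.014],(0,0,255)),([.5065,.0225,.105],(255,0,255))):
    q=proj(S,X); print(q); cv2.circle(c,(int((q[0]-150+.5)*4),int((q[1]-100+.5)*4)),3,col,-1)
cv2.imwrite("pics/s2.png",c)
E
```

```text
(np.float64(227.6297417083234), np.float64(189.24385787151235))
(np.float64(227.88267117071143), np.float64(192.72509471040118))
(np.float64(227.84272346670502), np.float64(184.48630139310842))
```

View pics/s2.png

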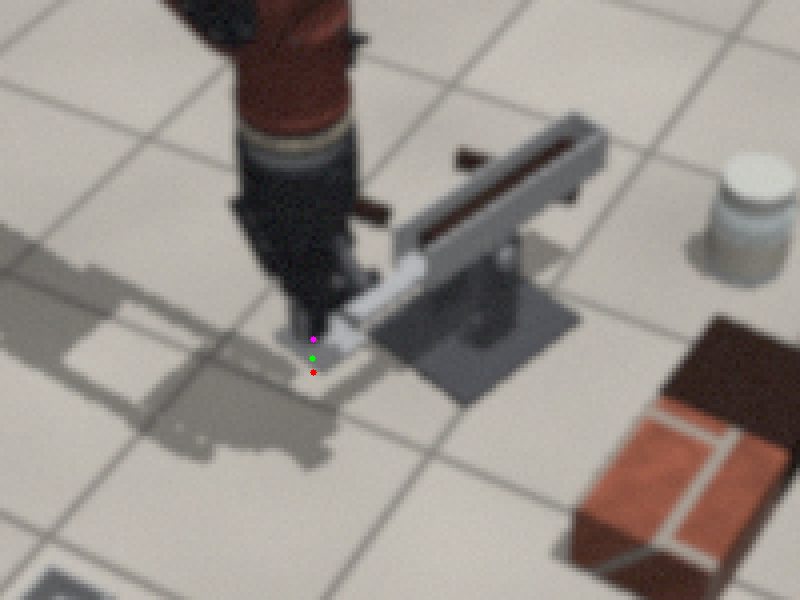

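The fingertip sits at about (315,337), right at the tab surface, so the fingers end well above the reported TCP height. I continue down by feel.

```bash
python3 -m inch '[{"x":0,"y":0,"z":0.3,"wx":0,"wy":0,"wz":0,"jaw":0},{"x":0,"y":0,"z":0.6,"wx":0,"wy":0,"wz":0,"jaw":0},{"x":0,"y":0,"z":0.6,"wx":0,"wy":0,"wz":0,"jaw":0}]'; python3 -m inch '[{"x":0,"y":0,"z":0.3,"wx":0,"wy":0,"wz":0,"jaw":0},{"x":0,"y":0,"z":0.6,"wx":0,"wy":0,"wz":0,"jaw":0},{"x":0,"y":0,"z":0.6,"wx":0,"wy":0,"wz":0,"jaw":0}]';  python3 - <<'E'
from h import *
W=snapshot("wrist");s=read_state();p=np.array(s["position"]);T=R.from_rotvec(s["orientation"])
print(s["force"],s["q"],proj(W,p,True))
for d in place_of("tray_tab",W): print(d["at"])
for d in masks_of("tray_tab",W)[:1]: print(cv2.boundingRect(d["region"].astype(np.uint8)))
# independent check of geometry: camera pos in tool frame
E=np.array(W["extrinsics"]);print(T.inv().apply(E[:3,3]-p))
E
```

```text
time_s: 6.75
position: [0.5065, 0.0202, 0.082]
orientation: [2.525, 1.868, 0.001]
force: [-0.0, 0.4, 3.0]
opening: -0.0001
grip_force: 1.1
time_s: 7.0
position: [0.5064, 0.0201, 0.0758]
orientation: [2.525, 1.868, 0.001]
force: [1.0, -1.2, 4.2]
opening: -0.0
grip_force: 1.3
[ 0.03   -1.3437  2.3792] [-0.0988  0.128   1.9917 -0.0004  1.0211  0.1984] (np.float64(260.2218768083296), np.float64(228.68547303503692))
[259.1, 237.9]
(201, 0, 106, 266)
[ 0.0707 -0.0009 -0.1634]
```

```bash
python3 -m inch '[{"x":0,"y":0,"z":0.4,"wx":0,"wy":0,"wz":0,"jaw":0},{"x":0,"y":0,"z":0.8,"wx":0,"wy":0,"wz":0,"jaw":0},{"x":0,"y":0,"z":1.2,"wx":0,"wy":0,"wz":0,"jaw":0},{"x":0.1,"y":0,"z":1.6,"wx":0,"wy":0,"wz":0,"jaw":0},{"x":0.1,"y":0,"z":2.0,"wx":0,"wy":0,"wz":0,"jaw":0},{"x":0.1,"y":0,"z":2.3,"wx":0,"wy":0,"wz":0,"jaw":0},{"x":0.1,"y":0,"z":2.3,"wx":0,"wy":0,"wz":0,"jaw":0}]'; python3 - <<'E'
from h import *
W=snapshot("wrist")
cv2.imwrite("pics/w4.png",cv2.cvtColor(W["color"],cv2.COLOR_RGB2BGR))
for t in("tray_lip","tray_tab"):
  for d in place_of(t,W): print(t,d["at"])
for d in masks_of("core",W)[:3]: print(d["confidence"],cv2.boundingRect(d["region"].astype(np.uint8)))
E
```

```text
time_s: 7.73
position: [0.5067, 0.0215, 0.0525]
orientation: [-2.526, -1.868, -0.001]
force: [2.0, -1.5, 4.9]
opening: 0.0002
grip_force: 1.8
tray_lip [255.8, 189.3]
tray_tab [257.4, 235.7]
0.92 (217, 0, 71, 12)
0.55 (0, 0, 60, 42)
```

View pics/w4.png

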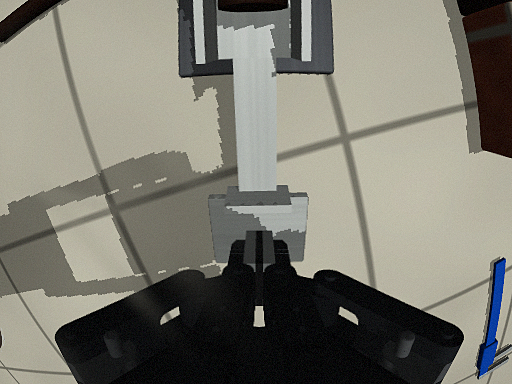

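The tab is depressed to about 0.2 rad. The core's end shows at about (253,10) and has not slid yet. I continue in small steps.

```bash
cat > c.py <<'E'
from h import *
W=snapshot("wrist"); print(read_state()["force"])
for d in masks_of("core",W)[:3]: print(round(d["confidence"],2),cv2.boundingRect(d["region"].astype(np.uint8)))
E
python3 -m inch '[{"x":0.1,"y":0,"z":0.3,"wx":0,"wy":0,"wz":0,"jaw":0},{"x":0.2,"y":0,"z":0.6,"wx":0,"wy":0,"wz":0,"jaw":0},{"x":0.2,"y":0,"z":0.8,"wx":0,"wy":0,"wz":0,"jaw":0},{"x":0.2,"y":0,"z":0.8,"wx":0,"wy":0,"wz":0,"jaw":0}]'; python3 c.py
python3 -m inch '[{"x":0.1,"y":0,"z":0.3,"wx":0,"wy":0,"wz":0,"jaw":0},{"x":0.1,"y":0,"z":0.6,"wx":0,"wy":0,"wz":0,"jaw":0},{"x":0.2,"y":0,"z":0.8,"wx":0,"wy":0,"wz":0,"jaw":0},{"x":0.2,"y":0,"z":0.8,"wx":0,"wy":0,"wz":0,"jaw":0}]'; python3 c.py
```

```text
time_s: 8.27
position: [0.5069, 0.023, 0.0445]
orientation: [2.525, 1.868, -0.0]
force: [0.7, -3.2, 3.9]
opening: -0.0003
grip_force: 2.1
[ 1.4967 -3.0383  3.5717]
0.97 (216, 0, 74, 13)
0.63 (0, 0, 55, 40)
0.23 (463, 0, 49, 160)
time_s: 8.7
position: [0.5074, 0.025, 0.0365]
orientation: [2.525, 1.869, -0.001]
force: [0.9, -3.7, 3.5]
opening: -0.0004
grip_force: 2.3
[ 0.2182 -3.756   3.1823]
0.66 (0, 0, 49, 36)
0.64 (215, 0, 78, 14)
```

```bash

python3 -m inch '[{"x":0.1,"y":0,"z":0.2,"wx":0,"wy":0,"wz":0,"jaw":0},{"x":0.2,"y":0,"z":0.5,"wx":0,"wy":0,"wz":0,"jaw":0},{"x":0.2,"y":0,"z":0.5,"wx":0,"wy":0,"wz":0,"jaw":0},{"x":0.2,"y":0,"z":0.5,"wx":0,"wy":0,"wz":0,"jaw":0}]'; python3 c.py
python3 -m inch '[{"x":0.1,"y":0,"z":0.2,"wx":0,"wy":0,"wz":0,"jaw":0},{"x":0.2,"y":0,"z":0.5,"wx":0,"wy":0,"wz":0,"jaw":0},{"x":0.2,"y":0,"z":0.5,"wx":0,"wy":0,"wz":0,"jaw":0},{"x":0.2,"y":0,"z":0.5,"wx":0,"wy":0,"wz":0,"jaw":0}]'; python3 c.py
```

```text
time_s: 9.13
position: [0.5077, 0.0267, 0.0317]
orientation: [-2.525, -1.869, 0.002]
force: [-0.0, -5.1, 3.5]
opening: -0.0002
grip_force: 2.4
[-0.2225 -5.0535  3.2393]
0.75 (0, 0, 45, 35)
0.73 (213, 0, 81, 16)
time_s: 9.57
position: [0.5081, 0.0286, 0.0268]
orientation: [-2.525, -1.868, 0.002]
force: [-0.0, -5.5, 2.6]
opening: 0.0001
grip_force: 2.6
[-0.5582 -4.2369  4.3613]
0.74 (0, 0, 43, 33)
0.56 (211, 0, 85, 21)
```

```bash

python3 -m inch '[{"x":0.1,"y":0,"z":0.2,"wx":0,"wy":0,"wz":0,"jaw":0},{"x":0.1,"y":0,"z":0.3,"wx":0,"wy":0,"wz":0,"jaw":0},{"x":0.1,"y":0,"z":0.3,"wx":0,"wy":0,"wz":0,"jaw":0},{"x":0.1,"y":0,"z":0.3,"wx":0,"wy":0,"wz":0,"jaw":0},{"x":0.1,"y":0,"z":0.3,"wx":0,"wy":0,"wz":0,"jaw":0},{"x":0.1,"y":0,"z":0.3,"wx":0,"wy":0,"wz":0,"jaw":0}]'; python3 c.py
```

```text
time_s: 10.17
position: [0.5085, 0.0297, 0.0239]
orientation: [-2.525, -1.868, 0.002]
force: [-0.3, -4.1, 2.6]
opening: -0.0002
grip_force: 2.6
[-0.8245 -5.1516  4.125 ]
0.69 (0, 0, 41, 31)
0.63 (210, 0, 87, 24)
```

```bash

python3 -m inch '[{"x":0.1,"y":0,"z":0.2,"wx":0,"wy":0,"wz":0,"jaw":0},{"x":0.2,"y":0,"z":0.4,"wx":0,"wy":0,"wz":0,"jaw":0},{"x":0.2,"y":0,"z":0.4,"wx":0,"wy":0,"wz":0,"jaw":0},{"x":0.2,"y":0,"z":0.4,"wx":0,"wy":0,"wz":0,"jaw":0},{"x":0.2,"y":0,"z":0.4,"wx":0,"wy":0,"wz":0,"jaw":0},{"x":0.2,"y":0,"z":0.4,"wx":0,"wy":0,"wz":0,"jaw":0}]'; python3 c.py;
python3 -m inch '[{"x":0,"y":0,"z":0,"wx":0,"wy":0,"wz":0,"jaw":0},{"x":0,"y":0,"z":0,"wx":0,"wy":0,"wz":0,"jaw":0},{"x":0,"y":0,"z":0,"wx":0,"wy":0,"wz":0,"jaw":0},{"x":0,"y":0,"z":0,"wx":0,"wy":0,"wz":0,"jaw":0}]'; python3 c.py
```

```text
time_s: 10.77
position: [0.5089, 0.0314, 0.0198]
orientation: [-2.525, -1.869, 0.003]
force: [-1.2, -6.4, 2.9]
opening: 0.0002
grip_force: 2.8
[-0.2772 -5.8092  2.7584]
0.78 (0, 0, 38, 30)
0.62 (209, 0, 89, 30)
time_s: 11.2
position: [0.5089, 0.0314, 0.0198]
orientation: [-2.525, -1.869, 0.003]
force: [-0.7, -5.8, 3.3]
opening: -0.0002
grip_force: 2.8
[-0.4366 -5.052   3.6503]
0.72 (0, 0, 38, 30)
0.58 (208, 0, 91, 30)
```

```bash

python3 -m inch '[{"x":0.1,"y":0,"z":0.2,"wx":0,"wy":0,"wz":0,"jaw":0},{"x":0.2,"y":0,"z":0.4,"wx":0,"wy":0,"wz":0,"jaw":0},{"x":0.2,"y":0,"z":0.4,"wx":0,"wy":0,"wz":0,"jaw":0},{"x":0.2,"y":0,"z":0.4,"wx":0,"wy":0,"wz":0,"jaw":0}]'; python3 c.py;
python3 -m inch '[{"x":0.1,"y":0,"z":0.2,"wx":0,"wy":0,"wz":0,"jaw":0},{"x":0.2,"y":0,"z":0.4,"wx":0,"wy":0,"wz":0,"jaw":0},{"x":0.2,"y":0,"z":0.4,"wx":0,"wy":0,"wz":0,"jaw":0},{"x":0.2,"y":0,"z":0.4,"wx":0,"wy":0,"wz":0,"jaw":0},{"x":0.2,"y":0,"z":0.4,"wx":0,"wy":0,"wz":0,"jaw":0}]'; python3 c.py
```

```text
time_s: 11.63
position: [0.5093, 0.0332, 0.0157]
orientation: [-2.525, -1.869, 0.003]
force: [-0.9, -5.5, 2.8]
opening: 0.0001
grip_force: 2.9
[-0.495  -6.9358  3.3018]
0.93 (0, 0, 37, 28)
0.56 (205, 0, 96, 50)
time_s: 12.15
position: [0.5099, 0.0352, 0.0116]
orientation: [-2.525, -1.868, 0.003]
force: [0.4, -4.9, 2.6]
opening: -0.0001
grip_force: 2.5
[-1.1571 -4.305   2.8784]
0.93 (0, 0, 34, 27)
0.86 (204, 0, 98, 237)
```

```bash

python3 -m inch '[{"x":-0.1,"y":0,"z":-0.2,"wx":0,"wy":0,"wz":0,"jaw":0},{"x":-0.2,"y":0,"z":-0.5,"wx":0,"wy":0,"wz":0,"jaw":0},{"x":-0.3,"y":0,"z":-0.8,"wx":0,"wy":0,"wz":0,"jaw":0},{"x":-0.5,"y":0,"z":-1.1,"wx":0,"wy":0,"wz":0,"jaw":0},{"x":-0.6,"y":0,"z":-1.4,"wx":0,"wy":0,"wz":0,"jaw":0},{"x":-0.7,"y":0,"z":-1.7,"wx":0,"wy":0,"wz":0,"jaw":0},{"x":-0.8,"y":0,"z":-2.0,"wx":0,"wy":0,"wz":0,"jaw":0},{"x":-0.9,"y":0,"z":-2.3,"wx":0,"wy":0,"wz":0,"jaw":0},{"x":-1.0,"y":0,"z":-2.6,"wx":0,"wy":0,"wz":0,"jaw":0},{"x":-1.1,"y":0,"z":-2.9,"wx":0,"wy":0,"wz":0,"jaw":0},{"x":-1.2,"y":0,"z":-3.2,"wx":0,"wy":0,"wz":0,"jaw":0},{"x":-1.3,"y":0,"z":-3.5,"wx":0,"wy":0,"wz":0,"jaw":0},{"x":-1.4,"y":0,"z":-3.8,"wx":0,"wy":0,"wz":0,"jaw":0},{"x":-1.5,"y":0,"z":-4.1,"wx":0,"wy":0,"wz":0,"jaw":0},{"x":-1.5,"y":0,"z":-4.4,"wx":0,"wy":0,"wz":0,"jaw":0},{"x":-1.5,"y":0,"z":-4.7,"wx":0,"wy":0,"wz":0,"jaw":0},{"x":-1.6,"y":0,"z":-5.0,"wx":0,"wy":0,"wz":0,"jaw":0},{"x":-1.6,"y":0,"z":-5.3,"wx":0,"wy":0,"wz":0,"jaw":0},{"x":-1.6,"y":0,"z":-5.6,"wx":0,"wy":0,"wz":0,"jaw":0},{"x":-1.6,"y":0,"z":-5.9,"wx":0,"wy":0,"wz":0,"jaw":0}]'; 
python3 -m inch '[{"x":0,"y":0,"z":-0.2,"wx":0,"wy":0,"wz":0,"jaw":0},{"x":0,"y":0,"z":-0.4,"wx":0,"wy":0,"wz":0,"jaw":0},{"x":0,"y":0,"z":-0.6,"wx":0,"wy":0,"wz":0,"jaw":0},{"x":0,"y":0,"z":-0.8,"wx":0,"wy":0,"wz":0,"jaw":0},{"x":0,"y":0,"z":-1.0,"wx":0,"wy":0,"wz":0,"jaw":0},{"x":0,"y":0,"z":-1.2,"wx":0,"wy":0,"wz":0,"jaw":0},{"x":0,"y":0,"z":-1.4,"wx":0,"wy":0,"wz":0,"jaw":0},{"x":0,"y":0,"z":-1.6,"wx":0,"wy":0,"wz":0,"jaw":0},{"x":0,"y":0,"z":-1.8,"wx":0,"wy":0,"wz":0,"jaw":0},{"x":0,"y":0,"z":-4.8,"wx":0,"wy":0,"wz":0,"jaw":8.5},{"x":0,"y":0,"z":-8.8,"wx":0,"wy":0,"wz":0,"jaw":8.5},{"x":0,"y":0,"z":-9.8,"wx":0,"wy":0,"wz":0,"jaw":8.5},{"x":0,"y":0,"z":-9.8,"wx":0,"wy":0,"wz":0,"jaw":8.5},{"x":0,"y":0,"z":-9.8,"wx":0,"wy":0,"wz":0,"jaw":8.5}]'; 
python3 - <<'E'
from h import *
W=snapshot("wrist");S=snapshot("scene");T=snapshot("top")
cv2.imwrite("pics/w5.png",cv2.cvtColor(W["color"],cv2.COLOR_RGB2BGR))
for t,z in(("tray_lip",.105),("tray_tab",.105),("core",.118)):
  for d in place_of(t,W): print(t,d["at"],d["confidence"],atz(W,d["at"],z,True))
for n,z in(("tray_lip",.105),("core",.118)):
    a=place_of(n,S);b=place_of(n,T);print(n,[(d["at"],round(d["confidence"],2)) for d in a],[(d["at"],round(d["confidence"],2),atz(T,d["at"],z)) for d in b])
E
```

```text
time_s: 13.92
position: [0.5061, 0.0199, 0.0713]
orientation: [2.525, 1.868, -0.0]
force: [0.4, -0.3, 1.9]
opening: -0.0001
grip_force: 0.7
time_s: 15.08
position: [0.5064, 0.0203, 0.1695]
orientation: [2.525, 1.868, 0.002]
force: [0.6, 1.3, -0.3]
opening: 0.0609
grip_force: 0.0
tray_lip [257.0, 155.0] 0.85 [0.5142 0.0532 0.105 ]
tray_tab [257.1, 193.1] 0.87 [0.5052 0.0238 0.105 ]
core [253.0, 55.6] 0.77 [0.5336 0.1255 0.118 ]
core [98.2, 25.6] 0.69 [0.4269 0.1961 0.118 ]
tray_lip [([236.6, 179.9], 0.71)] []
core [([252.7, 161.9], 0.72), ([233.3, 145.4], 0.56), ([336.1, 164.7], 0.44), ([277.5, 145.0], 0.36), ([147.6, 279.5], 0.25)] [([215.9, 216.4], 0.78, array([0.5385, 0.1209, 0.118 ])), ([124.2, 233.7], 0.73, array([0.5023, 0.3066, 0.118 ])), ([165.7, 287.8], 0.69, array([0.395 , 0.2194, 0.118 ])), ([388.0, 256.7], 0.26, array([ 0.4598, -0.2266,  0.118 ]))]
```

View pics/w5.png

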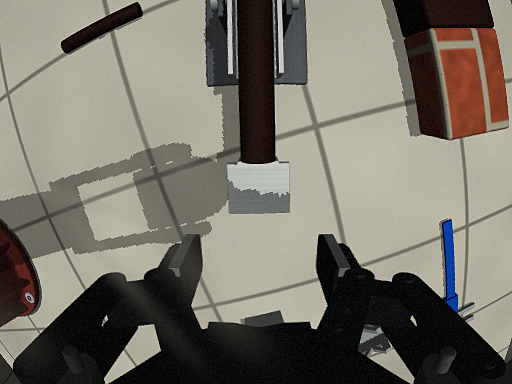

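The core lies against the lip, with its end at about (257,158), and the trough is level. I move over the free end and down around it.

```bash

python3 -m inch '[{"x":3,"y":-0.1,"z":0,"wx":0,"wy":0,"wz":0.009,"jaw":8.5},{"x":5.7,"y":-0.2,"z":0,"wx":0,"wy":0,"wz":0.009,"jaw":8.5},{"x":5.7,"y":-0.2,"z":3,"wx":0,"wy":0,"wz":0.009,"jaw":8.5},{"x":5.7,"y":-0.2,"z":5,"wx":0,"wy":0,"wz":0.009,"jaw":8.5},{"x":5.7,"y":-0.2,"z":6,"wx":0,"wy":0,"wz":0.009,"jaw":8.5},{"x":5.7,"y":-0.2,"z":6,"wx":0,"wy":0,"wz":0.009,"jaw":8.5},{"x":5.7,"y":-0.2,"z":6,"wx":0,"wy":0,"wz":0.009,"jaw":8.5}]'; 
python3 - <<'E'
from h import *
W=snapshot("wrist");s=read_state();p=np.array(s["position"])
S=snapshot("scene")
im=cv2.cvtColor(S["color"],cv2.COLOR_RGB2BGR);c=cv2.resize(im[110:210,180:310],None,fx=3,fy=3,interpolation=3)
w=cv2.cvtColor(W["color"],cv2.COLOR_RGB2BGR)[:300,:410]
c=cv2.copyMakeBorder(c,0,0,0,0,0)
cv2.imwrite("pics/w6.png",np.hstack([w,c]))
for t,z in(("tray_lip",.105),("core",.118)):
  for d in place_of(t,W)[:2]: print(t,d["at"],d["confidence"],atz(W,d["at"],z,True))
print(proj(W,p,True),proj(W,[.521,.076,.118],True),proj(W,p+[0,0,.039],True))
E
```

```text
time_s: 16.17
position: [0.5205, 0.0752, 0.1087]
orientation: [-2.534, -1.856, 0.002]
force: [0.3, -0.0, 0.2]
opening: 0.085
grip_force: 0.0
core [258.3, 143.9] 0.93 [0.535  0.1247 0.118 ]
core [71.0, 65.0] 0.88 [0.4461 0.2069 0.118 ]
(np.float64(261.9227213602725), np.float64(228.9084118262648)) (np.float64(260.7458869519849), np.float64(233.60776393934137)) (np.float64(262.66004015997635), np.float64(261.4631690856714))
```

View pics/w6.png

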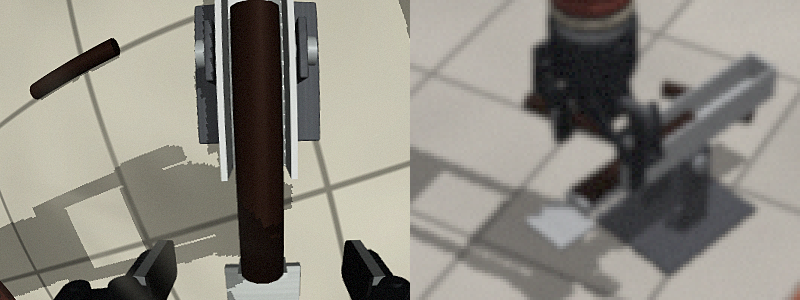

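The core is centred between the pads, at column 260 with the pads at about 165 and 350. Its end is near row 282, and the scene view shows the fingertips still above it. I descend and close.

```bash

python3 -m inch '[{"x":0,"y":0,"z":1,"wx":0,"wy":0,"wz":0,"jaw":8.5},{"x":0,"y":0,"z":2,"wx":0,"wy":0,"wz":0,"jaw":8.5},{"x":0,"y":0,"z":2.7,"wx":0,"wy":0,"wz":0,"jaw":8.5},{"x":0,"y":0,"z":3.2,"wx":0,"wy":0,"wz":0,"jaw":8.5},{"x":0,"y":0,"z":3.2,"wx":0,"wy":0,"wz":0,"jaw":8.5}]' && python3 -m inch '[{"x":0,"y":0,"z":0,"wx":0,"wy":0,"wz":0,"jaw":1.5},{"x":0,"y":0,"z":0,"wx":0,"wy":0,"wz":0,"jaw":1.5},{"x":0,"y":0,"z":0,"wx":0,"wy":0,"wz":0,"jaw":1.5},{"x":0,"y":0,"z":0,"wx":0,"wy":0,"wz":0,"jaw":1.5},{"x":0,"y":0,"z":0,"wx":0,"wy":0,"wz":0,"jaw":1.5},{"x":0,"y":0,"z":0,"wx":0,"wy":0,"wz":0,"jaw":1.5},{"x":0,"y":0,"z":0,"wx":0,"wy":0,"wz":0,"jaw":1.5},{"x":0,"y":0,"z":0,"wx":0,"wy":0,"wz":0,"jaw":1.5},{"x":0,"y":0,"z":0,"wx":0,"wy":0,"wz":0,"jaw":1.5},{"x":0,"y":0,"z":0,"wx":0,"wy":0,"wz":0,"jaw":1.5}]'
```

```text
time_s: 16.78
position: [0.519, 0.0753, 0.0748]
orientation: [-2.532, -1.855, 0.005]
force: [-1.1, -0.0, -0.3]
opening: 0.0851
grip_force: 0.0
time_s: 17.62
position: [0.5213, 0.0754, 0.0773]
orientation: [2.534, 1.857, 0.001]
force: [-0.4, -0.3, 2.6]
opening: 0.0242
grip_force: 58.5
```

```bash

python3 -m inch '[{"x":0,"y":0,"z":-0.3,"wx":0,"wy":0,"wz":0,"jaw":1.5},{"x":0,"y":0,"z":-0.6,"wx":0,"wy":0,"wz":0,"jaw":1.5},{"x":0,"y":0,"z":-1,"wx":0,"wy":0,"wz":0,"jaw":1.5},{"x":0,"y":0,"z":-1.5,"wx":0,"wy":0,"wz":0,"jaw":1.5},{"x":0,"y":0,"z":-2,"wx":0,"wy":0,"wz":0,"jaw":1.5},{"x":0,"y":0,"z":-2.5,"wx":0,"wy":0,"wz":0,"jaw":1.5},{"x":0,"y":0,"z":-3,"wx":0,"wy":0,"wz":0,"jaw":1.5},{"x":0,"y":0,"z":-3,"wx":0,"wy":0,"wz":0,"jaw":1.5}]'
python3 - <<'E'
from h import *
W=snapshot("wrist");S=snapshot("scene")
im=cv2.cvtColor(S["color"],cv2.COLOR_RGB2BGR);c=cv2.resize(im[110:210,180:310],None,fx=3,fy=3,interpolation=3)
w=cv2.cvtColor(W["color"],cv2.COLOR_RGB2BGR)[:300,:410]
cv2.imwrite("pics/w7.png",np.hstack([w,c]))
s=read_state();print(s["force"],s["moment"],s["opening"],s["grip_force"])
E
```

```text
time_s: 18.28
position: [0.5219, 0.0751, 0.1086]
orientation: [2.533, 1.856, 0.003]
force: [0.1, -0.4, -1.6]
opening: 0.0242
grip_force: 59.0
[-0.1863  0.5514 -2.0022] [-0.0942  0.0274  0.0477] 0.024351040394929545 58.987998962402344
```

View pics/w7.png

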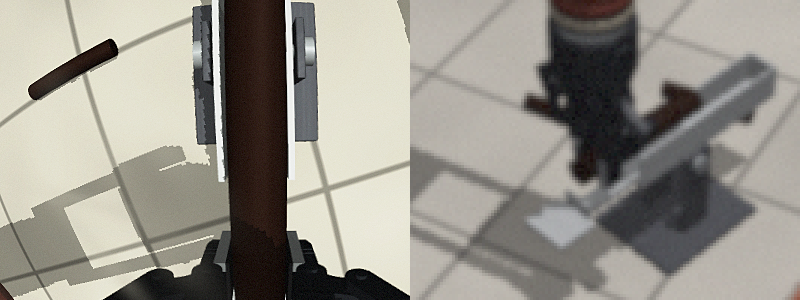

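The core is held by its end with the pads either side, at about (225..300,250), and looks nearly level in the scene crop. My 10 picture views are used up, so I go on by numbers only. First I fit the held core's axis from its silhouette and work out the transit.

```bash
cat >> h.py <<'E'
from scipy.optimize import least_squares
def fitcore(W,rmin=0,rmax=215,dx=.13):
    """axis of held core in tool frame from wrist silhouette: y,z at tool x=0 and slopes (reported TCP frame)"""
    s=read_state();p=np.array(s["position"]);T=R.from_rotvec(s["orientation"])
    best=None
    for d in masks_of("core",W):
        m=d["region"]
        if m[150:210,250:275].mean()<.5: continue
        best=m;break
    if best is None: print("no core mask");return
    A=[];B=[]
    for r in range(max(rmin,90),rmax,3):
        c=np.where(best[r])[0]; c=c[(c>190)&(c<330)]
        if len(c)<20: continue
        for cc in(c.min()-.5,c.max()+.5):
            o,v=ray(W,[cc,r],True); A.append(T.inv().apply(o-p));B.append(T.inv().apply(v))
    A=np.array(A);B=np.array(B)
    def f(q):
        a=np.array([0,q[0],q[1]]);t=np.array([1,q[2],q[3]]);t/=np.linalg.norm(t)
        n=np.cross(B,t);n/=np.linalg.norm(n,axis=1)[:,None]
        return (np.abs(((A-a)*n).sum(1))-.013)*1e3
    r=least_squares(f,[0,-.035,0,0],x_scale=[.01,.01,.1,.1],loss="soft_l1"); print("y,z mm",r.x[:2]*1e3,"slopes",r.x[2:],"rms",np.sqrt((f(r.x)**2).mean()),len(A)); return r.x
E
python3 - <<'E'
from h import *
W=snapshot("wrist");fitcore(W)
T=snapshot("top");print([(d["at"],atz(T,d["at"],0)) for d in place_of("vblock",T)],[(d["at"],atz(T,d["at"],0)) for d in place_of("tin",T)])
print(togo([.597,-.31,.17],down(np.radians(-17+30.3))))
E
```

```text
y,z mm [ -0.7436 -36.2937] slopes [-0.0125  0.0013] rms 0.23670559652323994 84
[([384.8, 200.5], array([ 0.5822, -0.2615,  0.    ]))] [([385.4, 200.4], array([ 0.5824, -0.2629,  0.    ])), ([266.0, 228.6], array([0.5148, 0.0162, 0.    ]))]
(array([-34.44,  18.91,  -6.35]), array([-0.0009,  0.0001, -0.5382]))
```

```bash

python3 -m inch '[{"x":0,"y":0,"z":-3,"wx":0,"wy":0,"wz":0,"jaw":1.5},{"x":0,"y":0,"z":-6,"wx":0,"wy":0,"wz":0,"jaw":1.5},{"x":-3,"y":1.6,"z":-6.3,"wx":0,"wy":0,"wz":-0.05,"jaw":1.5},{"x":-6,"y":3.2,"z":-6.3,"wx":0,"wy":0,"wz":-0.1,"jaw":1.5},{"x":-9,"y":4.9,"z":-6.3,"wx":0,"wy":0,"wz":-0.15,"jaw":1.5},{"x":-12,"y":6.6,"z":-6.3,"wx":0,"wy":0,"wz":-0.2,"jaw":1.5},{"x":-15,"y":8.2,"z":-6.3,"wx":0,"wy":0,"wz":-0.25,"jaw":1.5},{"x":-18,"y":9.9,"z":-6.3,"wx":0,"wy":0,"wz":-0.3,"jaw":1.5},{"x":-21,"y":11.5,"z":-6.3,"wx":0,"wy":0,"wz":-0.35,"jaw":1.5},{"x":-24,"y":13.2,"z":-6.3,"wx":0,"wy":0,"wz":-0.4,"jaw":1.5},{"x":-27,"y":14.8,"z":-6.3,"wx":0,"wy":0,"wz":-0.45,"jaw":1.5},{"x":-30,"y":16.5,"z":-6.3,"wx":0,"wy":0,"wz":-0.5,"jaw":1.5},{"x":-33,"y":18.1,"z":-6.3,"wx":0,"wy":0,"wz":-0.53,"jaw":1.5},{"x":-34.4,"y":18.9,"z":-6.3,"wx":0,"wy":0,"wz":-0.538,"jaw":1.5},{"x":-34.4,"y":18.9,"z":-6.3,"wx":0,"wy":0,"wz":-0.538,"jaw":1.5},{"x":-34.4,"y":18.9,"z":-6.3,"wx":0,"wy":0,"wz":-0.538,"jaw":1.5}]'
python3 - <<'E'
from h import *
W=snapshot("wrist");fitcore(W)
for t in("vblock","tin"):
    for d in place_of(t,W)[:2]: print(t,d["at"],round(d["confidence"],2),atz(W,d["at"],0,True))
for d in masks_of("vblock",W)[:1]:
    m=d["region"].astype(np.uint8); print(cv2.boundingRect(m),m.sum()); cv2.imwrite("pics/m.png",m*255)
for X in([.5838,-.2614,.042],[.597,-.31,.2]): print(proj(W,X,True))
s=read_state();print(s["force"],s["moment"])
E
```

```text
time_s: 19.97
position: [0.5971, -0.3104, 0.1691]
orientation: [-1.951, -2.461, -0.001]
force: [-0.8, 1.3, -1.9]
opening: 0.0244
grip_force: 59.5
y,z mm [ -1.9625 -38.9401] slopes [-0.0065  0.0558] rms 0.22011721311200205 84
tin [143.0, 109.9] 0.56 [ 0.448  -0.2698  0.    ]
(287, 97, 4, 65) 57
(np.float64(258.3510432412551), np.float64(128.3610739255217))
(np.float64(261.36822086318756), np.float64(253.0019354971459))
[ 0.3856  0.1944 -2.275 ] [-0.1012 -0.0406  0.0078]
```

```bash

python3 -m inch '[{"x":0,"y":-1,"z":0,"wx":0,"wy":0.01,"wz":0,"jaw":1.5},{"x":0,"y":-3,"z":0,"wx":0,"wy":0.02,"wz":0,"jaw":1.5},{"x":0,"y":-5,"z":0,"wx":0,"wy":0.03,"wz":0,"jaw":1.5},{"x":0,"y":-7,"z":0,"wx":0,"wy":0.04,"wz":0,"jaw":1.5},{"x":0,"y":-8,"z":0,"wx":0,"wy":0.05,"wz":0,"jaw":1.5},{"x":0,"y":-8,"z":0,"wx":0,"wy":0.05,"wz":0,"jaw":1.5},{"x":0,"y":-8,"z":0,"wx":0,"wy":0.05,"wz":0,"jaw":1.5}]'
python3 - <<'E'
from h import *
W=snapshot("wrist");fitcore(W);fitcore(snapshot("wrist"))
for t in("vblock","tin"):
    for d in place_of(t,W)[:2]: print(t,d["at"],round(d["confidence"],2),atz(W,d["at"],0,True))
T=snapshot("top");S=snapshot("scene")
pv=[]
for d in masks_of("vblock",W)[:1]:
    m=d["region"].astype(np.uint8); print(cv2.boundingRect(m),m.sum(),d["confidence"])
for n,p in(("T",T),("S",S)):
    for d in place_of("vblock",p)[:1]: print(n,d["at"],round(d["confidence"],2),atz(p,d["at"],0)); pv.append(ray(p,d["at"]))
    for d in place_of("tin",p)[:1]: print(n,d["at"],round(d["confidence"],2),atz(p,d["at"],0))
def model(P,w,x,y,a):
    # silhouette of block: projected boxes
    M=np.zeros((384,512),np.uint8)
    for bx,(cx,zz) in(((.037,.030),(0,(0,.008))),((.004,.0285),(.027,(0,.042))),((.004,.0285),(-.027,(0,.042)))):
        for flip in ((-1,1),):
            pts=[]
            segs=[(-bx[1],bx[1])] if zz[1]<.02 else [(-bx[1],-.016),(.016,bx[1])]
            for y0,y1 in segs+([(-bx[1],bx[1])] if zz[1]>.02 else []):
                top=zz[1] if (y0,y1)!=(-bx[1],bx[1]) or zz[1]<.02 else .02
                q=[]
                for X in(cx-bx[0],cx+bx[0]):
                    for Y in(y0,y1):
                        for Z in(0,top): q.append(proj(P,[x+X*np.cos(a)-Y*np.sin(a),y+X*np.sin(a)+Y*np.cos(a),Z],w))
                cv2.fillConvexPoly(M,cv2.convexHull(np.round(np.array(q)*16).astype(np.int32)),1,shift=4)
    return M>0
from scipy.optimize import minimize
obs=[]
for P,w in((W,True),(T,False),(S,False)):
    r=masks_of("vblock",P)
    if r: obs.append((P,w,r[0]["region"]))
def cost(q,o):
    return sum(1-(model(P,w,*q)&m).sum()/(model(P,w,*q)|m).sum() for P,w,m in o)
for o in (obs,[obs[0]],obs[1:]):
    r=minimize(lambda q:cost([q[0]/100+.584,q[1]/100-.2614,q[2]/10-1.339],o),[0,0,0],method="Nelder-Mead",options=dict(initial_simplex=[[0,0,0],[.5,0,0],[0,.5,0],[0,0,.8]]))
    print([r.x[0]/100+.584,r.x[1]/100-.2614,np.degrees(r.x[2]/10-1.339)],r.fun/len(o))
E
```

```text
time_s: 20.8
position: [0.5196, -0.3281, 0.1704]
orientation: [-1.927, -2.432, -0.049]
force: [0.4, 0.6, -1.9]
opening: 0.0246
grip_force: 59.5
y,z mm [ -2.0974 -36.2379] slopes [-0.0124 -0.0047] rms 0.1754062044089282 84
y,z mm [ -1.5338 -36.8817] slopes [-0.0149 -0.0059] rms 0.23392211625639514 84
vblock [329.9, 137.8] 0.78 [ 0.5877 -0.2646  0.    ]
tin [209.3, 112.7] 0.61 [ 0.447  -0.2687  0.    ]
T [384.8, 201.1] 0.96 [ 0.5808 -0.2615  0.    ]
T [189.2, 211.8] 0.73 [0.5528 0.1962 0.    ]
S [199.2, 298.4] 0.58 [ 0.591  -0.2555 -0.    ]
S [146.0, 277.3] 0.81 [ 0.44   -0.2717  0.    ]
[np.float64(0.5858735299577056), np.float64(-0.26229984811658436), np.float64(-75.83505085909465)] 0.0750159511439249
[np.float64(0.5870605924211247), np.float64(-0.2624059084933699), np.float64(-76.73277015097104)] 0.06060606060606055
[np.float64(0.5844023514836625), np.float64(-0.26262316006679504), np.float64(-76.40441668480847)] 0.0665258711721225
```

```bash
python3 - <<'E'
from h import *
print(togo([.6001,-.311,.17],down(np.radians(13.1))),togo([.6001,-.311,.03],down(np.radians(13.1))))
E
```

```text
(array([-0.2 ,  8.23, -0.01]), array([-0.0001, -0.05  ,  0.0033])) (array([-0.9 ,  8.23, 13.97]), array([-0.0001, -0.05  ,  0.0033]))
```

```bash
python3 -m inch '[{"x":0,"y":2,"z":0,"wx":0,"wy":-0.01,"wz":0,"jaw":1.5},{"x":-0.1,"y":4,"z":0,"wx":0,"wy":-0.02,"wz":0.003,"jaw":1.5},{"x":-0.2,"y":6,"z":0,"wx":0,"wy":-0.03,"wz":0.003,"jaw":1.5},{"x":-0.2,"y":8,"z":0,"wx":0,"wy":-0.04,"wz":0.003,"jaw":1.5},{"x":-0.2,"y":8.2,"z":1,"wx":0,"wy":-0.05,"wz":0.003,"jaw":1.5},{"x":-0.3,"y":8.2,"z":3,"wx":0,"wy":-0.05,"wz":0.003,"jaw":1.5},{"x":-0.4,"y":8.2,"z":5,"wx":0,"wy":-0.05,"wz":0.003,"jaw":1.5},{"x":-0.5,"y":8.2,"z":7,"wx":0,"wy":-0.05,"wz":0.003,"jaw":1.5},{"x":-0.7,"y":8.2,"z":9,"wx":0,"wy":-0.05,"wz":0.003,"jaw":1.5},{"x":-0.7,"y":8.2,"z":11,"wx":0,"wy":-0.05,"wz":0.003,"jaw":1.5},{"x":-0.8,"y":8.2,"z":12.5,"wx":0,"wy":-0.05,"wz":0.003,"jaw":1.5},{"x":-0.8,"y":8.2,"z":13.5,"wx":0,"wy":-0.05,"wz":0.003,"jaw":1.5},{"x":-0.9,"y":8.2,"z":14,"wx":0,"wy":-0.05,"wz":0.003,"jaw":1.5},{"x":-0.9,"y":8.2,"z":14,"wx":0,"wy":-0.05,"wz":0.003,"jaw":1.5}]'
python3 - <<'E'
from h import *
W=snapshot("wrist");fitcore(W)
s=read_state();print(s["force"],s["moment"],togo([.6001,-.311,.03],down(np.radians(13.1))))
# scene check of core centre
S=snapshot("scene");print([(np.round(d["at"],1),round(d["confidence"],2)) for d in place_of("core",S)],proj(S,[.586,-.2624,.066]))
E
```

```text
time_s: 22.77
position: [0.5989, -0.3107, 0.0283]
orientation: [-1.952, -2.459, 0.001]
force: [0.3, 0.1, -2.4]
opening: 0.0242
grip_force: 59.5
y,z mm [ -2.224  -37.6423] slopes [-0.0109  0.0413] rms 0.1808603086733825 84
[-0.2326  0.2258 -2.2103] [-0.1566 -0.0307  0.0273] (array([ 0.07, -0.03,  0.07]), array([0.0011, 0.0012, 0.0003]))
[(array([187.3, 285.6]), 0.94), (array([235.1, 147.9]), 0.76), (array([279. , 140.8]), 0.56)] (np.float64(192.88142064387404), np.float64(285.4826163461033))
```

```bash
python3 -m inch '[{"x":0.1,"y":0,"z":0.3,"wx":0,"wy":0,"wz":0,"jaw":1.5},{"x":0.1,"y":0,"z":0.6,"wx":0,"wy":0,"wz":0,"jaw":1.5},{"x":0.1,"y":0,"z":0.9,"wx":0,"wy":0,"wz":0,"jaw":1.5},{"x":0.1,"y":0,"z":1.1,"wx":0,"wy":0,"wz":0,"jaw":1.5},{"x":0.1,"y":0,"z":1.2,"wx":0,"wy":0,"wz":0,"jaw":1.5},{"x":0.1,"y":0,"z":1.3,"wx":0,"wy":0,"wz":0,"jaw":1.5},{"x":0.1,"y":0,"z":1.4,"wx":0,"wy":0,"wz":0,"jaw":1.5},{"x":0.1,"y":0,"z":1.4,"wx":0,"wy":0,"wz":0,"jaw":1.5}]'
python3 - <<'E'
from h import *
s=read_state();print(s["force"],s["moment"])
fitcore(snapshot("wrist"))
E
```

```text
time_s: 23.63
position: [0.5995, -0.31, 0.0154]
orientation: [-1.953, -2.46, 0.0]
force: [0.1, 0.5, -2.9]
opening: 0.0244
grip_force: 59.5
[ 0.1363  0.5468 -2.9294] [-0.1074 -0.0148 -0.0064]
y,z mm [ -1.613  -37.5507] slopes [-0.0115  0.0363] rms 0.2008129138270065 84
```

```bash
python3 -m inch '[{"x":0,"y":0,"z":0.1,"wx":0,"wy":0,"wz":0,"jaw":1.5},{"x":0,"y":0,"z":0.2,"wx":0,"wy":0,"wz":0,"jaw":1.5},{"x":0,"y":0,"z":0.3,"wx":0,"wy":0,"wz":0,"jaw":1.5},{"x":0,"y":0,"z":0.3,"wx":0,"wy":0,"wz":0,"jaw":1.5}]';python3 -m inch '[{"x":0,"y":0,"z":0.05,"wx":0,"wy":0,"wz":0,"jaw":1.5},{"x":0,"y":0,"z":0.1,"wx":0,"wy":0,"wz":0,"jaw":1.5},{"x":0,"y":0,"z":0.15,"wx":0,"wy":0,"wz":0,"jaw":1.5},{"x":0,"y":0,"z":0.15,"wx":0,"wy":0,"wz":0,"jaw":1.5}]'
python3 - <<'E'
from h import *
s=read_state();print(s["force"],s["moment"])
fitcore(snapshot("wrist"))
E
```

```text
time_s: 24.07
position: [0.5994, -0.3099, 0.0124]
orientation: [-1.953, -2.46, 0.0]
force: [0.9, 0.7, -2.6]
opening: 0.0241
grip_force: 59.5
time_s: 24.4
position: [0.5995, -0.31, 0.0111]
orientation: [-1.953, -2.46, 0.0]
force: [-1.1, -0.7, -3.1]
opening: 0.0245
grip_force: 59.5
[-1.1186 -0.6662 -3.0708] [-0.0828 -0.0542  0.0078]
y,z mm [ -1.6872 -34.8289] slopes [-0.0091 -0.0055] rms 0.22201111534905027 84
```

```bash
for i in 1 2 3; do python3 -m inch '[{"x":0,"y":0,"z":0.05,"wx":0,"wy":0,"wz":0,"jaw":1.5},{"x":0,"y":0,"z":0.1,"wx":0,"wy":0,"wz":0,"jaw":1.5},{"x":0,"y":0,"z":0.1,"wx":0,"wy":0,"wz":0,"jaw":1.5}]' | grep -E "pos|force"; done
python3 -c "
from h import *
s=read_state();print(s['force'],s['moment'])"
```

```text
position: [0.5995, -0.31, 0.0101]
force: [0.2, -0.2, -2.0]
grip_force: 59.5
position: [0.5995, -0.31, 0.0091]
force: [-0.1, 0.5, -2.5]
grip_force: 59.5
position: [0.5995, -0.31, 0.0081]
force: [-0.0, 0.4, -1.5]
grip_force: 59.5
[-0.0486  0.3694 -1.4958] [-0.1068 -0.023  -0.0248]
```

```bash
for i in 1 2 3; do python3 -m inch '[{"x":0,"y":0,"z":0.05,"wx":0,"wy":0,"wz":0,"jaw":1.5},{"x":0,"y":0,"z":0.05,"wx":0,"wy":0,"wz":0,"jaw":1.5}]' | grep -E "pos|force"; done
python3 -c "
from h import *
s=read_state();print(s['force'],s['moment'])"
```

```text
position: [0.5995, -0.31, 0.0076]
force: [-0.4, -0.8, -2.5]
grip_force: 59.5
position: [0.5996, -0.31, 0.0072]
force: [0.3, 0.7, -1.9]
grip_force: 59.5
position: [0.5995, -0.31, 0.0066]
force: [-0.1, 0.7, -1.5]
grip_force: 59.5
[-0.122   0.6688 -1.5432] [-0.0854 -0.0367 -0.0195]
```

```bash
for i in 1 2 3; do python3 -m inch '[{"x":0,"y":0,"z":0.06,"wx":0,"wy":0,"wz":0,"jaw":1.5},{"x":0,"y":0,"z":0.1,"wx":0,"wy":0,"wz":0,"jaw":1.5},{"x":0,"y":0,"z":0.1,"wx":0,"wy":0,"wz":0,"jaw":1.5}]' | grep -E "pos|force"; python3 -c "
from h import *
s=read_state();print(s['force'],s['moment'])"; done
```

```text
position: [0.5997, -0.3101, 0.0059]
force: [-0.4, -0.2, -0.7]
grip_force: 59.5
[-0.433  -0.2337 -0.6903] [-0.0323  0.0187  0.0047]
position: [0.5998, -0.3103, 0.0056]
force: [-2.6, 1.0, 3.2]
grip_force: 60.1
[-2.5902  1.001   3.1647] [0.1214 0.2367 0.0216]
position: [0.5999, -0.3103, 0.0053]
force: [-3.4, 1.3, 6.7]
grip_force: 60.7
[-3.4451  1.2925  6.6901] [0.3393 0.5318 0.0841]
```

```bash
for i in 1 2; do python3 -m inch '[{"x":0,"y":-0.05,"z":0,"wx":0,"wy":0,"wz":0,"jaw":1.5},{"x":0,"y":-0.1,"z":0,"wx":0,"wy":0,"wz":0,"jaw":1.5},{"x":0,"y":-0.1,"z":0,"wx":0,"wy":0,"wz":0,"jaw":1.5}]' | grep -E "pos|force"; python3 -c "
from h import *
s=read_state();print(s['force'],s['moment'])"; done
```

```text
position: [0.5995, -0.3105, 0.0049]
force: [-1.1, 2.0, 6.1]
grip_force: 60.2
[-1.1459  2.0134  6.115 ] [ 0.317   0.172  -0.0423]
position: [0.5992, -0.3107, 0.0046]
force: [1.9, 1.4, 4.1]
grip_force: 59.9
[1.8509 1.3687 4.0896] [ 0.4031 -0.308  -0.2452]
```

```bash
python3 -m inch '[{"x":0,"y":0.03,"z":0.05,"wx":0,"wy":0,"wz":0,"jaw":1.5},{"x":0,"y":0.03,"z":0.05,"wx":0,"wy":0,"wz":0,"jaw":1.5}]' | grep -E "pos|force"
python3 -m inch '[{"x":0,"y":0.03,"z":0.05,"wx":0,"wy":0,"wz":0,"jaw":2.6},{"x":0,"y":0.03,"z":0.05,"wx":0,"wy":0,"wz":0,"jaw":3},{"x":0,"y":0.03,"z":0.05,"wx":0,"wy":0,"wz":0,"jaw":4},{"x":0,"y":0.03,"z":0.05,"wx":0,"wy":0,"wz":0,"jaw":6},{"x":0,"y":0.03,"z":0.05,"wx":0,"wy":0,"wz":0,"jaw":8.5},{"x":0,"y":0.03,"z":0.05,"wx":0,"wy":0,"wz":0,"jaw":8.5},{"x":0,"y":0.03,"z":0.05,"wx":0,"wy":0,"wz":0,"jaw":8.5},{"x":0,"y":0.03,"z":0.05,"wx":0,"wy":0,"wz":0,"jaw":8.5},{"x":0,"y":0.03,"z":0.05,"wx":0,"wy":0,"wz":0,"jaw":8.5},{"x":0,"y":0,"z":-4,"wx":0,"wy":0,"wz":0,"jaw":8.5},{"x":0,"y":0,"z":-8,"wx":0,"wy":0,"wz":0,"jaw":8.5},{"x":0,"y":0,"z":-12,"wx":0,"wy":0,"wz":0,"jaw":8.5},{"x":0,"y":0,"z":-14,"wx":0,"wy":0,"wz":0,"jaw":8.5},{"x":0,"y":0,"z":-14,"wx":0,"wy":0,"wz":0,"jaw":8.5},{"x":0,"y":0,"z":-14,"wx":0,"wy":0,"wz":0,"jaw":8.5}]'
cat > m.py <<'E'
from h import *
# fit core cylinder (level) from wrist + top + scene silhouettes: x,y,angle, axis z
W=snapshot("wrist");T=snapshot("top");S=snapshot("scene")
from scipy.optimize import minimize
def cyl(P,w,x,y,z,a):
    q=[];u=np.array([np.cos(a),np.sin(a),0]);n=np.array([-u[1],u[0],0])
    for e in(-.075,.075):
        for t in np.linspace(0,2*np.pi,16,endpoint=False): q.append(proj(P,np.array([x,y,z])+u*e+.013*(np.cos(t)*n+np.sin(t)*np.array([0,0,1])),w))
    M=np.zeros((384,512),np.uint8);cv2.fillConvexPoly(M,cv2.convexHull(np.round(np.array(q)*16).astype(np.int32)),1,shift=4);return M>0
import sys
x0,y0,z0,a0=[float(v) for v in sys.argv[1:5]]
obs=[]
for k,P,w in(("W",W,True),("T",T,False),("S",S,False)):
    g=cyl(P,w,x0,y0,z0,a0)
    c=[d for d in masks_of("core",P)]
    c=[d for d in c if (d["region"]&g).sum()/(d["region"]|g).sum()>.3]
    if c: obs.append((k,P,w,max(c,key=lambda d:(d["region"]&g).sum()/(d["region"]|g).sum())["region"]))
print([o[0] for o in obs])
def cost(q,o): 
    t=0
    for k,P,w,m in o:
        g=cyl(P,w,x0+q[0]/100,y0+q[1]/100,z0+q[2]/100,a0+q[3]/10); t+=1-(g&m).sum()/(g|m).sum()
    return t/len(o)
for o in [obs]+[[v] for v in obs if v[0]=="W"]:
    r=minimize(cost,[0,0,0,0],args=(o,),method="Nelder-Mead",options=dict(initial_simplex=[[0]*4,[.6,0,0,0],[0,.6,0,0],[0,0,.6,0],[0,0,0,.8]]))
    q=r.x;print([v[0] for v in o],x0+q[0]/100,y0+q[1]/100,z0+q[2]/100,np.degrees(a0+q[3]/10),r.fun)
for d in place_of("core",W)[:2]: print(d["at"],d["confidence"],atz(W,d["at"],z0,True))
E
python3 m.py .586 -.2624 .045 -1.334
```

```text
position: [0.5992, -0.3107, 0.0045]
force: [-0.4, 1.7, 7.6]
grip_force: 60.4
time_s: 28.42
position: [0.5994, -0.3114, 0.1461]
orientation: [1.95, 2.457, 0.001]
force: [-1.2, 1.0, -0.1]
opening: 0.085
grip_force: 0.0
['W', 'T', 'S']
['W', 'T', 'S'] 0.5857988053346755 -0.2599338976468528 0.046029511260991834 -77.4567171749037 0.20835942191760604
['W'] 0.5856528484574914 -0.26165181052088604 0.043818516164747474 -77.95232826556614 0.030363563723531772
[258.8, 125.8] 0.82 [ 0.5861 -0.2587  0.045 ]
```

```bash
python3 -m inch '[{"x":3,"y":-0.1,"z":0,"wx":0,"wy":0,"wz":0,"jaw":8.5},{"x":5.1,"y":-0.2,"z":1,"wx":0,"wy":0,"wz":0,"jaw":8.5},{"x":5.1,"y":-0.2,"z":4,"wx":0,"wy":0,"wz":0,"jaw":8.5},{"x":5.1,"y":-0.2,"z":7,"wx":0,"wy":0,"wz":0,"jaw":8.5},{"x":5.1,"y":-0.2,"z":9.5,"wx":0,"wy":0,"wz":0,"jaw":8.5},{"x":5.1,"y":-0.2,"z":11.5,"wx":0,"wy":0,"wz":0,"jaw":8.5},{"x":5.1,"y":-0.2,"z":12.7,"wx":0,"wy":0,"wz":0,"jaw":8.5},{"x":5.1,"y":-0.2,"z":13.3,"wx":0,"wy":0,"wz":0,"jaw":8.5},{"x":5.1,"y":-0.2,"z":13.3,"wx":0,"wy":0,"wz":0,"jaw":8.5},{"x":5.1,"y":-0.2,"z":13.3,"wx":0,"wy":0,"wz":0,"jaw":8.5}]'
python3 - <<'E'
from h import *
W=snapshot("wrist")
for n in("tin",):
  for P,w in((W,True),(snapshot("top"),False),(snapshot("scene"),False)):
    for d in place_of(n,P)[:1]: print(n,d["at"],round(d["confidence"],2),atz(P,d["at"],0,w))
print(togo([.586,-.262,.013],down(np.radians(13.2))))
E
```

```text
time_s: 29.6
position: [0.585, -0.2616, 0.0108]
orientation: [1.953, 2.46, 0.0]
force: [0.9, -0.6, 0.5]
opening: 0.0853
grip_force: 0.0
tin [70.5, 188.7] 0.8 [ 0.4492 -0.2699  0.    ]
tin [387.7, 257.7] 0.7 [ 0.4497 -0.2652  0.    ]
tin [148.6, 278.2] 0.82 [ 0.4474 -0.2706  0.    ]
(array([-0.04,  0.06, -0.14]), array([ 0.0016,  0.0016, -0.0014]))
```

```bash
python3 -m inch '[{"x":0,"y":0.05,"z":0,"wx":0,"wy":0,"wz":0,"jaw":5},{"x":0,"y":0.05,"z":0,"wx":0,"wy":0,"wz":0,"jaw":3.5},{"x":0,"y":0.05,"z":0,"wx":0,"wy":0,"wz":0,"jaw":1.5},{"x":0,"y":0.05,"z":0,"wx":0,"wy":0,"wz":0,"jaw":1.5},{"x":0,"y":0.05,"z":0,"wx":0,"wy":0,"wz":0,"jaw":1.5},{"x":0,"y":0.05,"z":0,"wx":0,"wy":0,"wz":0,"jaw":1.5},{"x":0,"y":0.05,"z":0,"wx":0,"wy":0,"wz":0,"jaw":1.5},{"x":0,"y":0.05,"z":0,"wx":0,"wy":0,"wz":0,"jaw":1.5},{"x":0,"y":0.05,"z":0,"wx":0,"wy":0,"wz":0,"jaw":1.5},{"x":0,"y":0.05,"z":0,"wx":0,"wy":0,"wz":0,"jaw":1.5}]'
python3 -m inch '[{"x":0,"y":0,"z":-0.3,"wx":0,"wy":0,"wz":0,"jaw":1.5},{"x":0,"y":0,"z":-1,"wx":0,"wy":0,"wz":0,"jaw":1.5},{"x":0,"y":0,"z":-2,"wx":0,"wy":0,"wz":0,"jaw":1.5},{"x":0,"y":0,"z":-4,"wx":0,"wy":0,"wz":0,"jaw":1.5},{"x":0,"y":0,"z":-7,"wx":0,"wy":0,"wz":0,"jaw":1.5},{"x":0,"y":0,"z":-10,"wx":0,"wy":0,"wz":0,"jaw":1.5},{"x":0,"y":0,"z":-12,"wx":0,"wy":0,"wz":0,"jaw":1.5},{"x":0,"y":0,"z":-12,"wx":0,"wy":0,"wz":0,"jaw":1.5},{"x":0,"y":0,"z":-12,"wx":0,"wy":0,"wz":0,"jaw":1.5}]'
cat > tin.py <<'E'
from h import *
from scipy.optimize import minimize
W=snapshot("wrist");T=snapshot("top");S=snapshot("scene")
s=read_state();print(s["force"],s["moment"])
fitcore(W)
for d in place_of("tin",W)[:2]: print(d["at"],round(d["confidence"],2),atz(W,d["at"],0,True))
def model(P,w,x,y,a):
    M=np.zeros((384,512),np.uint8)
    def box(x0,x1,y0,y1,z1):
        q=[proj(P,[x+X*np.cos(a)-Y*np.sin(a),y+X*np.sin(a)+Y*np.cos(a),Z],w) for X in(x0,x1) for Y in(y0,y1) for Z in(0,z1)]
        cv2.fillConvexPoly(M,cv2.convexHull(np.round(np.array(q)*16).astype(np.int32)),1,shift=4)
    L,B=.0905,.026
    box(-L,L,-B,B,.005)
    for sx in(-1,1):
        e=sorted((sx*.04,sx*L)); box(*e,-B,-B+.003,.036); box(*e,B-.003,B,.036)
        e=sorted((sx*(L-.003),sx*L)); box(*e,-B,B,.036)
    return M>0
obs=[]
for k,P,w in(("W",W,True),("T",T,False),("S",S,False)):
    g=model(P,w,.448,-.269,-1.59)
    c=[((d["region"]&g).sum()/(d["region"]|g).sum(),d["region"]) for d in masks_of("tin",P)]
    if c and max(v[0] for v in c)>.4: obs.append((k,P,w,max(c,key=lambda v:v[0])[1]))
def cost(q,o):
    t=0
    for k,P,w,m in o:
        g=model(P,w,.448+q[0]/100,-.269+q[1]/100,-1.59+q[2]/10);t+=1-(g&m).sum()/(g|m).sum()
    return t/len(o)
for o in [obs]+[[v] for v in obs]:
    r=minimize(cost,[0,0,0],args=(o,),method="Nelder-Mead",options=dict(initial_simplex=[[0]*3,[.5,0,0],[0,.5,0],[0,0,.8]]))
    print([v[0] for v in o],.448+r.x[0]/100,-.269+r.x[1]/100,np.degrees(-1.59+r.x[2]/10),r.fun)
E
python3 tin.py
```

```text
time_s: 30.73
position: [0.5871, -0.261, 0.0111]
orientation: [1.952, 2.457, 0.004]
force: [4.8, 3.5, -0.3]
opening: 0.024
grip_force: 58.9
time_s: 31.48
position: [0.5855, -0.2619, 0.1321]
orientation: [1.951, 2.458, -0.0]
force: [0.4, 1.1, -2.6]
opening: 0.0244
grip_force: 59.0
[ 0.1124 -2.0668 -3.3203] [ 0.0277 -0.066  -0.0344]
y,z mm [  0.457  -38.0753] slopes [0.0173 0.0618] rms 0.20965099041671015 76
[134.8, 157.3] 0.56 [ 0.4505 -0.2697  0.    ]
['W', 'T', 'S'] 0.4475471081234865 -0.26899103759506154 -90.60514206789503 0.1661706514809158
['W'] 0.4465148389253028 -0.2689614257484967 -90.77468560086241 0.0511201629327902
['T'] 0.4495712349042704 -0.26765663817828156 -90.73417833360494 0.23512747875354112
['S'] 0.44678857466528066 -0.2666291541489245 -91.2563125068975 0.18156884256719696
```

```bash
python3 - <<'E'
from h import *
print(togo([.447,-.2685,.13],down(np.radians(-.8))))
E
```

```text
(array([  2.35, -13.53,  -0.11]), array([-0.0022, -0.0015,  0.243 ]))
```

```bash
python3 -m inch '[{"x":0.1,"y":-0.6,"z":0,"wx":0,"wy":0,"wz":0.01,"jaw":1.5},{"x":0.4,"y":-2.3,"z":0,"wx":0,"wy":0,"wz":0.04,"jaw":1.5},{"x":0.8,"y":-4.6,"z":0,"wx":0,"wy":0,"wz":0.08,"jaw":1.5},{"x":1.2,"y":-6.9,"z":0,"wx":0,"wy":0,"wz":0.12,"jaw":1.5},{"x":1.6,"y":-9.2,"z":0,"wx":0,"wy":0,"wz":0.16,"jaw":1.5},{"x":2,"y":-11.5,"z":0,"wx":0,"wy":0,"wz":0.2,"jaw":1.5},{"x":2.3,"y":-13.1,"z":0,"wx":0,"wy":0,"wz":0.24,"jaw":1.5},{"x":2.35,"y":-13.5,"z":1,"wx":0,"wy":0,"wz":0.243,"jaw":1.5},{"x":2.35,"y":-13.5,"z":3,"wx":0,"wy":0,"wz":0.243,"jaw":1.5},{"x":2.35,"y":-13.5,"z":5,"wx":0,"wy":0,"wz":0.243,"jaw":1.5},{"x":2.35,"y":-13.5,"z":7,"wx":0,"wy":0,"wz":0.243,"jaw":1.5},{"x":2.35,"y":-13.5,"z":8,"wx":0,"wy":0,"wz":0.243,"jaw":1.5},{"x":2.35,"y":-13.5,"z":8,"wx":0,"wy":0,"wz":0.243,"jaw":1.5},{"x":2.35,"y":-13.5,"z":8,"wx":0,"wy":0,"wz":0.243,"jaw":1.5}]'
sed -i 's/^fitcore(W)/fitcore(W)/' tin.py; python3 tin.py; python3 -c "
from h import *
print(togo([.447,-.2685,.05],down(np.radians(-.8))))"; python3 m.py .447 -.2685 .086 -1.585
```

```text
time_s: 33.05
position: [0.4479, -0.2685, 0.0496]
orientation: [-2.236, -2.205, 0.0]
force: [0.1, -1.3, -1.6]
opening: 0.024
grip_force: 59.2
[ 0.0071 -0.3774 -1.5532] [-0.0324 -0.0121 -0.0661]
y,z mm [ -2.8273 -30.7844] slopes [0.0166 0.0536] rms 0.25782706173272785 76
['S'] 0.44769015773472354 -0.26790658501895037 -91.96901200284591 0.14207048458149785
['S'] 0.44769015773472354 -0.26790658501895037 -91.96901200284591 0.14207048458149785
(array([ 0.08, -0.16,  0.1 ]), array([0.0012, 0.0009, 0.    ]))
['W', 'T', 'S']
['W', 'T', 'S'] 0.44734078903291963 -0.2697830350054348 0.08438397841983172 -91.67742001376327 0.3561659237580703
['W'] 0.4476097322652385 -0.2706060776866365 0.08347362976498524 -91.41012067062657 0.16016514806378135
[259.7, 257.7] 0.69 [ 0.4479 -0.2695  0.086 ]
```

```bash
python3 -m inch '[{"x":0,"y":0,"z":0.5,"wx":0,"wy":0,"wz":0,"jaw":1.5},{"x":0,"y":0,"z":1.3,"wx":0,"wy":0,"wz":0,"jaw":1.5},{"x":0,"y":0,"z":2.3,"wx":0,"wy":0,"wz":0,"jaw":1.5},{"x":0,"y":0,"z":3.3,"wx":0,"wy":0,"wz":0,"jaw":1.5},{"x":0,"y":0,"z":4.2,"wx":0,"wy":0,"wz":0,"jaw":1.5},{"x":0,"y":0,"z":4.8,"wx":0,"wy":0,"wz":0,"jaw":1.5},{"x":0,"y":0,"z":5.2,"wx":0,"wy":0,"wz":0,"jaw":1.5},{"x":0,"y":0,"z":5.4,"wx":0,"wy":0,"wz":0,"jaw":1.5},{"x":0,"y":0,"z":5.5,"wx":0,"wy":0,"wz":0,"jaw":1.5},{"x":0,"y":0,"z":5.6,"wx":0,"wy":0,"wz":0,"jaw":1.5},{"x":0,"y":0,"z":5.7,"wx":0,"wy":0,"wz":0,"jaw":1.5},{"x":0,"y":0,"z":5.7,"wx":0,"wy":0,"wz":0,"jaw":1.5}]'
for i in 1 2 ; do python3 -m inch '[{"x":0,"y":0,"z":0.05,"wx":0,"wy":0,"wz":0,"jaw":1.5},{"x":0,"y":0,"z":0.1,"wx":0,"wy":0,"wz":0,"jaw":1.5},{"x":0,"y":0,"z":0.1,"wx":0,"wy":0,"wz":0,"jaw":1.5}]' | grep -E "pos|force"; done
```

```text
time_s: 34.8
position: [0.4484, -0.2691, -0.0065]
orientation: [2.236, 2.205, 0.0]
force: [1.1, 0.2, -2.2]
opening: 0.0241
grip_force: 59.2
position: [0.4482, -0.269, -0.0076]
force: [0.9, -0.3, -2.8]
grip_force: 59.2
position: [0.448, -0.2688, -0.0089]
force: [-0.2, 0.1, -2.3]
grip_force: 59.2
```

```bash
for i in 1 2 3 4; do python3 -m inch '[{"x":0,"y":0,"z":0.05,"wx":0,"wy":0,"wz":0,"jaw":1.5},{"x":0,"y":0,"z":0.1,"wx":0,"wy":0,"wz":0,"jaw":1.5},{"x":0,"y":0,"z":0.1,"wx":0,"wy":0,"wz":0,"jaw":1.5}]' | grep -E "pos|force: \["; done
```

```text
position: [0.448, -0.2688, -0.0099]
force: [0.2, -0.7, -1.4]
position: [0.448, -0.2689, -0.0109]
force: [-0.0, 0.6, -2.5]
position: [0.448, -0.2688, -0.0119]
force: [-0.2, 0.2, -2.2]
position: [0.448, -0.2688, -0.0129]
force: [-0.6, -0.3, -3.8]
```

```bash
for i in 1 2 3; do python3 -m inch '[{"x":0,"y":0,"z":0.05,"wx":0,"wy":0,"wz":0,"jaw":1.5},{"x":0,"y":0,"z":0.1,"wx":0,"wy":0,"wz":0,"jaw":1.5},{"x":0,"y":0,"z":0.1,"wx":0,"wy":0,"wz":0,"jaw":1.5}]' | grep -E "pos|force: \["; done; python3 -c "
from h import *
s=read_state();print(s['force'],s['moment'])"
```

```text
position: [0.4483, -0.269, -0.0136]
force: [0.2, -0.0, -1.0]
position: [0.4487, -0.2692, -0.0139]
force: [-1.3, 1.2, 4.6]
position: [0.4488, -0.2692, -0.014]
force: [-3.3, 3.1, 11.1]
[-3.2892  3.1056 11.1344] [0.5318 0.5293 0.0323]
```

```bash
for i in 1 2; do python3 -m inch '[{"x":0,"y":0,"z":0,"wx":0,"wy":0.01,"wz":0,"jaw":1.5},{"x":0,"y":0,"z":0,"wx":0,"wy":0.02,"wz":0,"jaw":1.5},{"x":0,"y":0,"z":0,"wx":0,"wy":0.02,"wz":0,"jaw":1.5}]' | grep -E "pos|force: \["; python3 -c "
from h import *
s=read_state();print(s['force'],s['moment'])"; done
```

```text
position: [0.4491, -0.2688, -0.0141]
force: [-1.2, 5.0, 10.6]
[-1.1838  4.9544 10.6225] [0.6046 0.2199 0.1752]
position: [0.4495, -0.2687, -0.0141]
force: [-0.6, 5.9, 10.3]
[-0.5795  5.9065 10.334 ] [0.5775 0.0487 0.1774]
```

```bash
python3 -m inch '[{"x":0,"y":0,"z":0,"wx":0,"wy":-0.01,"wz":0,"jaw":1.5},{"x":0,"y":-0.02,"z":-0.03,"wx":0,"wy":-0.02,"wz":0,"jaw":1.5},{"x":0,"y":-0.04,"z":-0.03,"wx":0,"wy":-0.03,"wz":0,"jaw":1.5},{"x":0,"y":-0.05,"z":-0.03,"wx":0,"wy":-0.04,"wz":0,"jaw":1.5},{"x":0,"y":-0.05,"z":-0.03,"wx":0,"wy":-0.04,"wz":0,"jaw":1.5}]' | grep -E "pos|force: \["; python3 -c "
from h import *
s=read_state();print(s['force'],s['moment'],s['time_s'])"
```

```text
position: [0.4495, -0.2702, -0.0141]
force: [1.9, -0.3, 4.9]
[ 1.9256 -0.2883  4.9021] [ 0.0934 -0.3037  0.1049] 37.9667
```

```bash
python3 -m inch '[{"x":0,"y":0,"z":0.03,"wx":0,"wy":0,"wz":0,"jaw":2.6},{"x":0,"y":0,"z":0.03,"wx":0,"wy":0,"wz":0,"jaw":3},{"x":0,"y":0,"z":0.03,"wx":0,"wy":0,"wz":0,"jaw":3.5},{"x":0,"y":0,"z":0.03,"wx":0,"wy":0,"wz":0,"jaw":5},{"x":0,"y":0,"z":0.03,"wx":0,"wy":0,"wz":0,"jaw":5},{"x":0,"y":0,"z":0.03,"wx":0,"wy":0,"wz":0,"jaw":5},{"x":0,"y":0,"z":0.03,"wx":0,"wy":0,"wz":0,"jaw":5},{"x":0,"y":0,"z":-0.5,"wx":0,"wy":0,"wz":0,"jaw":5},{"x":0,"y":0,"z":-1.5,"wx":0,"wy":0,"wz":0,"jaw":5},{"x":0,"y":0,"z":-4,"wx":0,"wy":0,"wz":0,"jaw":5},{"x":0,"y":0,"z":-8,"wx":0,"wy":0,"wz":0,"jaw":5},{"x":0,"y":0,"z":-12,"wx":0,"wy":0,"wz":0,"jaw":5},{"x":0,"y":0,"z":-16,"wx":0,"wy":0,"wz":0,"jaw":8.5},{"x":0,"y":0,"z":-16,"wx":0,"wy":0,"wz":0,"jaw":8.5},{"x":0,"y":0,"z":-16,"wx":0,"wy":0,"wz":0,"jaw":8.5}]'
python3 m.py .448 -.2695 .02 -1.585; python3 tin.py; python3 - <<'E'
from h import *
T=snapshot("top")
for n in("brick","calliper","jar","vblock"):print(n,[(d["at"]) for d in place_of(n,T)[:1]])
E
```

```text
time_s: 39.22
position: [0.4504, -0.271, 0.1497]
orientation: [2.23, 2.199, 0.002]
force: [-0.1, 0.3, -0.9]
opening: 0.0833
grip_force: 0.0
['W', 'T', 'S']
['W', 'T', 'S'] 0.44792757317865334 -0.27042485315745735 0.019509567509586285 -90.54221464553571 0.08371825697058159
['W'] 0.44754028751860947 -0.27184002622984904 0.01413670092628746 -91.22673120458332 0.0339300026716538
[257.9, 174.8] 0.94 [ 0.4494 -0.2687  0.02  ]
[ 0.3254 -1.0409  0.8012] [-0.0411  0.0102  0.0184]
y,z mm [  0.7494 131.8728] slopes [0.0115 0.0725] rms 0.7150659442241374 72
[262.8, 180.3] 0.9 [ 0.4492 -0.2737  0.    ]
['W', 'T', 'S'] 0.4480316003091246 -0.2680670234815011 -91.5850337951772 0.44443460777650906
['W'] 0.44795127580914457 -0.26918987845639897 -91.074043196903 0.4122698117111525
['T'] 0.44804409528021977 -0.2635254782501164 -91.5745489643842 0.47175141242937857
['S'] 0.44816803254691606 -0.2677247265926607 -89.97082489215711 0.42976124375347025
brick [[226.1, 121.9]]
calliper [[374.0, 135.8]]
jar [[126.0, 147.7]]
vblock [[187.5, 210.5]]
```

```bash
python3 -c "
from plant import *
print(finish_job())"
```

```text
the job is handed in; nothing more can be done
None
```

I handed the job in at about 39 s. The final camera fit put the core level on the two rods in the tin (axis about 20 mm up, within 2–3 mm of the tin's centre), and the brick, calliper and jar showed no movement beyond camera noise.

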